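Drift seized axle stubs out of car wheel hubs and pack the hubs for washing

ROBOT

A 7-joint arm with a two-finger parallel gripper is mounted at the origin on the work surface. World frame = base frame: x ahead of the robot, y to its left, z up, the work surface at z = 0. Lengths are in m, angles in rad, forces in N, time in s.
With the tool pointing down it reaches from about 0.35 to 0.9 m from the base axis. Payload 8.1 kg.
Tool frame: the origin (TCP) lies on the centre line of the jaws, within the pads' length; the fingertips stand 19 mm ahead of it and the grasp point (between the pads) is the TCP (arm.tip_reach is the distance from the TCP to the fingertips, in m); z points along the fingers, y is the line along which they close (so a half turn about z gives the same grasp; the last joint's range is limited). The gripper opens to 92 mm and grips with 3 to 60 N. Pads are 19 mm wide; open, the fingers measure 130 mm over their backs; the gripper's body (75 mm by 190 mm) begins 47 mm behind the grasp point.
Start: joints at [1.168, 0.434, 0.025, 1.573, -0.012, 1.134, -0.075], TCP at [0.185, -0.597, 0.246] pointing down, gripper open.
Joint ranges: [-2.62, 2.62], [-0.44, 2.09], [-1.27, 1.32], [0.08, 2.57], [-1.32, 4.46], [0.12, 2], [-2.74, 2.74]. Speed limits (rad/s): [2.22, 2.22, 3.01, 3.01, 3.14, 3.14, 3.14].

INTERFACE

Orientations are given as a rotation vector (axis times angle).
In Python, from cell import arm gives the robot as it stands.
- The arm moves only by the tool arm_command, never from a script. Its argument "targets" is a list that holds one entry, the list of rows, each a list of 6 numbers: the shift along the tool's x, y, z in m, then the turn, a rotation vector about the tool's x, y, z in rad. A call has 1 to 10 rows; each row shifts and turns the commanded pose from where the row before left it, along the tool's axes as they then stand; what a row does not reach is not made up. A row lasts 1/8 s, in which the tool goes at most 62.5 mm and 10.7 degrees, less where a joint would pass 70% of its speed; a pose out of reach is approached as far as the arm can. A call with a gripper value outside its range is refused whole. "jaw" is the finger opening in m, from 0 to 0.0918, set as the call begins (left out, the last holds). The fingers move at their own pace and stop on an object; "newtons" is the grip in N (left out, the last holds). Time passes only in rows, so rows that do not move let the fingers close. It gives the time, the measured TCP pose, the force, the opening and the grip force at its end, in the units of the state.
- arm.observe(): the state, without advancing time (a new reading comes with each control period).
- arm.get_image(name): name is "scene" or "top" or "wrist"; returns a dict with "pixels" (420x560x3 uint8, red, green, blue), "z_map" (420x560 float32, m along the optical axis (not along the pixel's ray), 0 where there is no reading), "fx", "fy", "cx", "cy" (pixels), "dist" ([k1, k2, p1, p2, k3] as OpenCV has them; the pictures are not rectified), "xyz" and "rotation" of the camera in the world; the wrist camera has in their place "T_tool_cam" (4x4, takes a point from camera to tool coordinates, whose origin is the TCP and whose axes are the flange's). Camera axes: x right, y down, z forward; pixel columns grow to the right and rows downward; lengths in m; the calibration is good to about 2 mm. A picture is of the moment at which its call begins: read the wrist's pose just before it.
- arm.sign_off(): hands the job in; it is judged then, once.
The state is a dict: "clock": time; "joints": joint angles; "dq": joint speeds; "joint_efforts": joint torques, N m; "position": TCP position; "ee_rot": TCP orientation; "force": force on the tool from outside, world axes, zero at the start; "ft_torque": the same for the moment, N m; "width": opening from 0.0 (shut) to 1.0 (fully open); "gripper_force": force on a finger pad.
Only numpy, scipy, OpenCV 4.12 (cv2) and the standard library are available. Lean on these libraries where they do the work, as an engineer would, in place of code of your own. Each camera call takes 0.05 s, during which the arm holds its last target. There are 200 camera calls.

TASK

Some of the four loose blue wheel hubs still have a brass axle stub seized in the bore: set each of those flange down in a nest of the knock-out stand and push its stub right through with the red-handled drift, so that it drops into the catch pan below. Then put the drift back upright in its wooden block, and pack all four hubs, the clear ones too, standing upright and flat on the floor of the round tray with the three already there: it takes seven only as one in the middle and six round it. Leave the other tools and parts on the bench alone.

Things in the scene. Friction and masses are not known exactly. Their poses are not given: they have to be found in the camera images.
- stand: knock-out stand, fixed: a 13 mm steel plate (72 x 212 mm, top face 55 mm above the bench) on two end cheeks, open at front and back, over a green catch pan (100 x 200 mm, floor 3 mm above the bench, rim 17 mm). Origin under its middle on the bench; its y axis runs along the row of three nests, x across it.
- nest0 (a point): centre of a nest's floor, 50 mm above the bench, at y = -64 mm of the stand: a round recess 47 mm across and 5 mm deep that takes a hub's flange, with a 19 mm hole through its floor over the catch pan
- nest1 (a point): centre of a nest's floor, 50 mm above the bench, at y = 0 mm of the stand: a round recess 47 mm across and 5 mm deep that takes a hub's flange, with a 19 mm hole through its floor over the catch pan
- nest2 (a point): centre of a nest's floor, 50 mm above the bench, at y = 64 mm of the stand: a round recess 47 mm across and 5 mm deep that takes a hub's flange, with a 19 mm hole through its floor over the catch pan
- hub0: one of four loose blue wheel hubs, standing flange down: flange 44 mm across and 8 mm high, barrel 22 mm across up to 48 mm, 14 mm bore right through (4 mm wall). Origin in the centre of the flange's underside, z up its axis; 60 g. May be knocked aside during the job
- hub1: one of four loose blue wheel hubs, standing flange down: flange 44 mm across and 8 mm high, barrel 22 mm across up to 48 mm, 14 mm bore right through (4 mm wall). Origin in the centre of the flange's underside, z up its axis; 60 g. May be knocked aside during the job
- hub2: one of four loose blue wheel hubs, standing flange down: flange 44 mm across and 8 mm high, barrel 22 mm across up to 48 mm, 14 mm bore right through (4 mm wall). Origin in the centre of the flange's underside, z up its axis; 60 g. May be knocked aside during the job
- hub3: one of four loose blue wheel hubs, standing flange down: flange 44 mm across and 8 mm high, barrel 22 mm across up to 48 mm, 14 mm bore right through (4 mm wall). Origin in the centre of the flange's underside, z up its axis; 60 g. May be knocked aside during the job
- stub0: seized brass axle stub, 13 mm across and 24 mm long, stuck in the bore of hub0 (None: that hub's bore is clear). It starts with its lower end 28 mm above the hub's underside, so it stands up to 4 mm proud of the barrel; it may settle a few millimetres by itself; 6 to 12 N pushes it down, and it falls when its upper end leaves the flange's underside. Origin in the centre of its lower end, z up its axis
- stub1: seized brass axle stub, 13 mm across and 24 mm long, stuck in the bore of hub1 (None: that hub's bore is clear). It starts with its lower end 28 mm above the hub's underside, so it stands up to 4 mm proud of the barrel; it may settle a few millimetres by itself; 6 to 12 N pushes it down, and it falls when its upper end leaves the flange's underside. Origin in the centre of its lower end, z up its axis
- stub2: seized brass axle stub, 13 mm across and 24 mm long, stuck in the bore of hub2 (None: that hub's bore is clear). It starts with its lower end 28 mm above the hub's underside, so it stands up to 4 mm proud of the barrel; it may settle a few millimetres by itself; 6 to 12 N pushes it down, and it falls when its upper end leaves the flange's underside. Origin in the centre of its lower end, z up its axis
- stub3: seized brass axle stub, 13 mm across and 24 mm long, stuck in the bore of hub3 (None: that hub's bore is clear). It starts with its lower end 28 mm above the hub's underside, so it stands up to 4 mm proud of the barrel; it may settle a few millimetres by itself; 6 to 12 N pushes it down, and it falls when its upper end leaves the flange's underside. Origin in the centre of its lower end, z up its axis
- drift: the drift: steel rod 8 mm across and 66 mm long with a tapered nose 5 mm across, under a red grip 24 mm across and 60 mm long (its middle 96 mm from the nose); 140 g. It starts standing nose down in its block. Origin at the nose's end, z up its axis
- drift_block: the drift's wooden block, fixed, 64 x 64 mm and 75 mm high, with a 13 mm hole right down through its middle; when the drift is home the shoulder of its grip rests on the block's top and its nose is 9 mm above the bench. Origin under its middle
- tray: round steel parts tray, fixed: inside 146 mm across, floor 5 mm thick, rim 28 mm above the bench. It has room for seven hubs only as one in the middle and six around it, about 47 mm from centre to centre. Origin in the centre of its underside
- done0: cleared hub already standing in the tray, the same size and colour as the others; in the middle. Origin as for the loose hubs
- done1: cleared hub already standing in the tray, the same size and colour as the others; in one of the six places around the middle. Origin as for the loose hubs
- done2: cleared hub already standing in the tray, the same size and colour as the others; in one of the six places around the middle. Origin as for the loose hubs
- wheel: white plastic car wheel lying flat, 66 mm across, 12 mm thick; loose, not part of the job. Origin under its middle
- gauge_block: ground steel block 75 x 50 x 25 mm with drilled holes; loose, not part of the job. Origin under its middle
- transmitter: silver radio-control transmitter, 150 x 180 x 60 mm; loose, not part of the job. Origin under its middle
- calipers: steel calipers, 200 mm long, lying flat; loose, not part of the job. Origin under its middle
- screwdriver: screwdriver with a yellow handle, 200 mm long; loose, not part of the job. Origin under its middle
- mallet: mallet with a black rubber head, 260 mm long; loose, not part of the job. Origin under its middle
There are look-alikes about, which are no part of the job. Several things look just like the drift_block: the one meant starts farthest to the robot's left.

How it is judged:
On the way, in this order (a step that is already met when the one before it is completed fails the run):
1. every seized stub has been driven out and lies in the catch pan (x of stub0 in the frame of stand between -0.05 and 0.05 m and y of stub0 in the frame of stand between -0.1 and 0.1 m and height (world z) of each of stub0, stub1, stub2, stub3 below 0.035 m and x of stub1 in the frame of stand between -0.05 and 0.05 m and y of stub1 in the frame of stand between -0.1 and 0.1 m and x of stub2 in the frame of stand between -0.05 and 0.05 m and y of stub2 in the frame of stand between -0.1 and 0.1 m and x of stub3 in the frame of stand between -0.05 and 0.05 m and y of stub3 in the frame of stand between -0.1 and 0.1 m), for 0.2 s.
2. all seven hubs stand flat in the tray (horizontal distance between each of hub0, hub1, hub2, hub3, done0, done1, done2 and tray below 0.055 m and z of each of hub0, hub1, hub2, hub3, done0, done1, done2 in the frame of tray below 0.008 m and angle between each of hub0, hub1, hub2, hub3, done0, done1, done2's own z axis and vertical below 0.08 rad), for 0.2 s.
At the end, for the whole second after the job is handed in: Every stub is in the catch pan; all seven hubs stand in the tray, upright within 0.08 rad, within 3 mm of its floor and 55 mm of its centre; the drift stands in its block (nose within 6 mm of the hole axis, seated within 5 mm, upright within 0.08 rad); hubs and drift at rest (all of step 1 and all of step 2 and horizontal distance between drift and drift_block below 0.006 m and z of drift in the frame of drift_block below 0.014 m and angle between drift's own z axis and vertical below 0.08 rad and linear speed of each of hub0, hub1, hub2, hub3, drift below 0.02 m/s); the robot touches nothing.
It fails at once if a tool or part that is not in the job is disturbed (moved more than 40 mm) (distance of any of wheel, gauge_block, transmitter, calipers, screwdriver, mallet from where it was at the start of the episode above 0.04 m).
It fails at once if a stub leaves its bore without the drift behind it ((horizontal distance between stub0 and hub0 below 0.012 m and z of stub0 in the frame of hub0 between -0.024 and -0.012 m and distance between stub0 and drift above 0.05 m) or (horizontal distance between stub1 and hub1 below 0.012 m and z of stub1 in the frame of hub1 between -0.024 and -0.012 m and distance between stub1 and drift above 0.05 m) or (horizontal distance between stub2 and hub2 below 0.012 m and z of stub2 in the frame of hub2 between -0.024 and -0.012 m and distance between stub2 and drift above 0.05 m) or (horizontal distance between stub3 and hub3 below 0.012 m and z of stub3 in the frame of hub3 between -0.024 and -0.012 m and distance between stub3 and drift above 0.05 m)).
Of stub0, stub1, stub2, stub3 only 2 to 3 are there at a start; the rules pass over those that are not, and their reading is None.
At some moment in a run one of hub0, hub1, hub2, hub3 may be knocked a few centimetres aside while the robot is not near it.
It also fails if it takes over 210 s, if anything falls off the work surface, if the arm or the gripper's body presses on something with over 40 N, if the wrist force passes 120 N, or if a joint passes its speed limit or range.

## Working session

There is one attempt and no reset: what is moved stays moved. The work goes in short steps, Python scripts to look and compute and a tool call to move; the robot and the scene stay as the last step left them, time stands still between calls to the robot, and variables do not carry over. Pictures are saved under pics/ and viewed, at most 14 in all, crops included, and the job is handed in when it is done.

Besides the shell and the picture viewer there is one more tool, called after "Request:" in YAML: its name, and indented under it one key for each argument. arm_command: Moves the arm, as the interface text tells. Its arguments: {"type":"object","properties":{"targets":{"type":"array","items":{"type":"array","items":{"type":"array","items":{"type":"number"}}}},"jaw":{"type":"number"},"newtons":{"type":"number"}},"required":["targets"]}

```bash
ls; mkdir -p pics
cat > h.py <<'E'
import numpy as np, cv2
from scipy.spatial.transform import Rotation as R
from cell import arm
def snap(name, fn=None):
    s=arm.observe(); im=arm.get_image(name)
    if fn: cv2.imwrite('pics/'+fn, im['pixels'][:,:,::-1])
    K=np.array([[im['fx'],0,im['cx']],[0,im['fy'],im['cy']],[0,0,1]]); D=np.array(im['dist'])
    if name=='wrist':
        T=np.eye(4); T[:3,:3]=R.from_rotvec(s['ee_rot']).as_matrix(); T[:3,3]=s['position']
        M=T@np.array(im['T_tool_cam'])
    else:
        M=np.eye(4); r=np.array(im['rotation']); M[:3,:3]=r if r.shape==(3,3) else R.from_rotvec(r).as_matrix(); M[:3,3]=im['xyz']
    h,w=im['z_map'].shape
    uv=np.stack(np.meshgrid(np.arange(w),np.arange(h)),-1).reshape(-1,1,2).astype(float)
    n=cv2.undistortPoints(uv,K,D).reshape(h,w,2)
    z=im['z_map']; P=np.dstack([n*z[...,None],z])@M[:3,:3].T+M[:3,3]; P[z==0]=np.nan
    return dict(rgb=im['pixels'],P=P,n=n,M=M,K=K,D=D)
def ray(c,u,v,z):
    "world point on ray of pixel at height z"
    p=cv2.undistortPoints(np.array([[[u,v]]],float),c['K'],c['D']).ravel()
    d=c['M'][:3,:3]@np.array([p[0],p[1],1]); o=c['M'][:3,3]; return o+d*(z-o[2])/d[2]
E
python3 - <<'E'
from h import *
s=arm.observe(); print({k:np.round(v,3) for k,v in s.items()}, arm.tip_reach)
for n in('scene','top'):
    c=snap(n,n+'0.png'); np.savez(n+'0.npz',**c); print(n,c['M'].round(3))
E
```

```text
pics
{'clock': np.float64(0.0), 'joints': array([ 1.168,  0.435,  0.025,  1.574, -0.012,  1.134, -0.075]), 'dq': array([-0.001, -0.   ,  0.   ,  0.   , -0.001, -0.001, -0.001]), 'joint_efforts': array([-0.0000e+00, -6.6785e+01,  9.8400e-01, -3.1447e+01, -6.1000e-02,
        4.3000e-02,  0.0000e+00]), 'position': array([ 0.184, -0.597,  0.245]), 'ee_rot': array([-3.105e+00, -4.690e-01,  1.000e-03]), 'force': array([-0.177,  0.19 ,  0.226]), 'ft_torque': array([-0.008, -0.003, -0.035]), 'gripper_force': np.float64(0.0), 'width': np.float64(1.0)} 0.019
scene [[ 0.617  0.683 -0.392  0.905]
 [ 0.787 -0.527  0.321 -0.346]
 [ 0.013 -0.506 -0.862  0.971]
 [ 0.     0.     0.     1.   ]]
top [[-2.200e-02 -9.830e-01  1.850e-01  2.060e-01]
 [-1.000e+00  2.200e-02 -3.000e-03 -3.100e-02]
 [-1.000e-03 -1.850e-01 -9.830e-01  1.527e+00]
 [ 0.000e+00  0.000e+00  0.000e+00  1.000e+00]]
```

View pics/scene0.png

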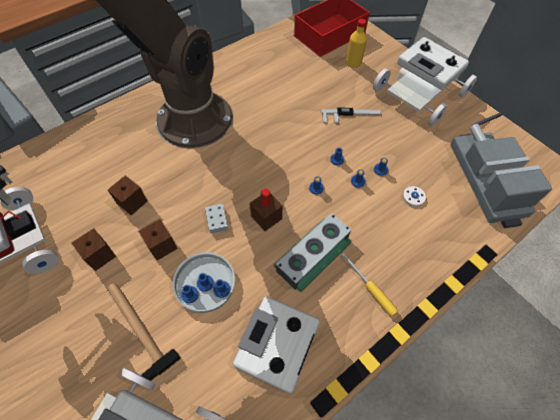

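View pics/top0.png

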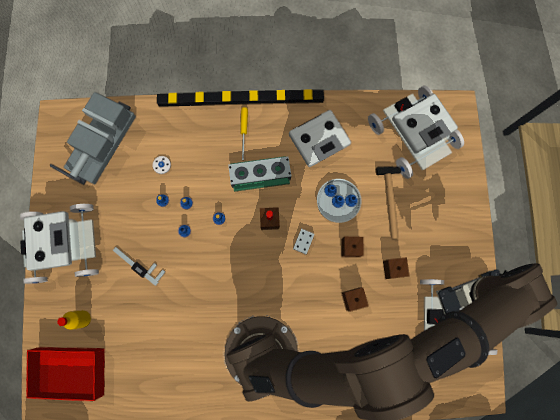

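Scene picture: the stand is at (315,252), the drift in its block at (266,208), and the loose hubs at (338,156), (317,185), (359,178) and (381,166). The tray is at (204,282). Three look-alike brown blocks stand at (127,195), (93,249) and (158,240). In the top picture +y is left, so the block with the drift at (269,218) is the leftmost, against (352,246), (396,268) and (354,299). The tray hubs at top (330,188), (338,201) and (351,200) could be taken for the loose ones at (162,200), (186,203), (219,218) and (184,230).

Run:
```python
from h import *
for n in('scene','top'):
    c=np.load(n+'0.npz'); P=c['P']; hsv=cv2.cvtColor(c['rgb'],cv2.COLOR_RGB2HSV)
    on=(P[...,2]>0.002)&(P[...,2]<0.2)
    blue=((hsv[...,0]>100)&(hsv[...,0]<125)&(hsv[...,1]>130)&on).astype(np.uint8)
    k,l,st,ce=cv2.connectedComponentsWithStats(blue)
    for i in range(1,k):
        if st[i,4]<25: continue
        q=P[l==i]; f=q[q[:,2]<0.014]; 
        b=q[q[:,2]>0.025]
        print(n,'blue',st[i],ce[i].round(),'bar',np.nanmean(b,0).round(3),'zmax',np.nanmax(q[:,2]).round(3))
    red=((hsv[...,0]<8)|(hsv[...,0]>172))&(hsv[...,1]>150)&on&(P[...,2]>0.09)&(np.abs(P[...,1])<.3)
    print(n,'red',np.nanmean(P[red],0).round(3),np.nanmax(P[red][:,2]), 'min',np.nanmin(P[red],0).round(3),np.nanmax(P[red],0).round(3))
    # stand plate: z in 0.05..0.06
    pl=(P[...,2]>.050)&(P[...,2]<.060)&(hsv[...,1]<60)&(P[...,1]<.3)&(P[...,1]>-.15)&(P[...,0]>.35)
    k,l,st,ce=cv2.connectedComponentsWithStats(pl.astype(np.uint8)); i=1+st[1:,4].argmax()
    q=P[l==i][:,:2].astype(np.float32); print(n,'plate',cv2.minAreaRect(q),st[i])
    bl=(P[...,2]>.070)&(P[...,2]<.080)&(hsv[...,0]<25)&(P[...,1]<.3)
    k,l,st,ce=cv2.connectedComponentsWithStats(bl.astype(np.uint8))
    for i in range(1,k):
        if st[i,4]>60: print(n,'block',ce[i].round(),cv2.minAreaRect(P[l==i][:,:2].astype(np.float32)))
    # tray rim
    t=(P[...,2]>.024)&(P[...,2]<.031)&(P[...,1]<-.1)&(hsv[...,1]<70)
    k,l,st,ce=cv2.connectedComponentsWithStats(t.astype(np.uint8),connectivity=8)
    for i in range(1,k):
        if st[i,4]>40: print(n,'rim',st[i],cv2.minEnclosingCircle(P[l==i][:,:2].astype(np.float32)))
s=np.load('scene0.npz')['rgb'];
a=cv2.resize(s[130:215,225:420],None,fx=4,fy=4,interpolation=cv2.INTER_CUBIC)
cv2.imwrite('pics/crop1.png',a[...,::-1])
```

```text
scene blue [331 149  13  16 138] [337. 157.] bar [0.425 0.259 0.039] zmax 0.051
scene blue [375 160  13  15 127] [381. 168.] bar [0.538 0.337 0.037] zmax 0.05
scene blue [352 173  13  14 127] [358. 180.] bar [0.527 0.25  0.037] zmax 0.051
scene blue [310 180  13  14 127] [316. 187.] bar [0.471 0.135 0.037] zmax 0.049
scene blue [ 38 262   8   5  30] [ 42. 264.] bar [ 0.231 -0.587  0.04 ] zmax 0.049
scene blue [197 274  16  17 209] [205. 282.] bar [ 0.519 -0.282  0.043] zmax 0.055
scene blue [214 280  16  17 212] [221. 288.] bar [ 0.558 -0.258  0.043] zmax 0.057
scene blue [182 285  16  18 221] [189. 294.] bar [ 0.521 -0.328  0.044] zmax 0.056
scene red [ 0.458 -0.04   0.122] 0.13837214992602342 min [ 0.444 -0.05   0.09 ] [ 0.468 -0.027  0.138]
scene plate ((0.6219735741615295, -0.006554275751113892), (0.07367361336946487, 0.21418628096580505), 6.905089378356934) [ 276  213   75   70 1718]
scene block [193. 115.] ((0.04387207329273224, -0.013043701648712158), (0.14736419916152954, 0.06507684290409088), 73.40567016601562)
scene block [124. 188.] ((0.17371153831481934, -0.31562510132789
[... 2061 characters left out ...]
217.] ((0.45315343141555786, -0.036523718386888504), (0.06471248716115952, 0.06371244043111801), 2.3174331188201904)
top block [354. 246.] ((0.3480399549007416, -0.3167167901992798), (0.061843954026699066, 0.061092015355825424), 88.44621276855469)
top block [398. 267.] ((0.27227136492729187, -0.46303272247314453), (0.06490492075681686, 0.06846700608730316), 4.462862491607666)
top block [356. 299.] ((0.1727786362171173, -0.3155451714992523), (0.06568340957164764, 0.06572137773036957), 13.300536155700684)
top rim [385 163  16  10  50] ((0.6283742785453796, -0.48140978813171387), 0.027831731364130974)
top rim [294 230  20  23 164] ((0.3743029832839966, -0.1530589461326599), 0.04091982543468475)
```

View pics/crop1.png

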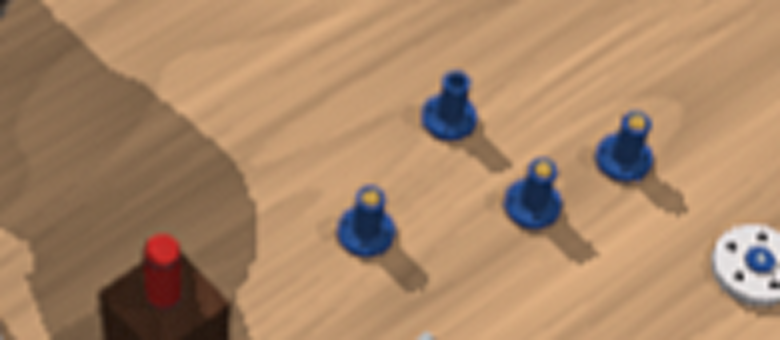

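The crop shows brass in the bores of three hubs: (370,198), (542,170) and (636,122), at world A(.468,.138), B(.525,.252) and C(.537,.337). The hub at (456,80), D(.424,.260), is clear. The red drift stands in its block at (163,270). I'll square up the tool and go over the stand for a close look.

```bash
cat >> h.py <<'E'
def go(x,y,z,yaw=0.):
    "tool-frame shift after first turning to yaw (deg; tool y closes along world -y at yaw 0)"
    s=arm.observe(); Rc=R.from_rotvec(s['ee_rot']); Rt=R.from_euler('z',yaw,degrees=True)*R.from_rotvec([np.pi,0,0])
    print('turn',(Rc.inv()*Rt).as_rotvec().round(4),'shift',Rt.inv().apply(np.array([x,y,z])-s['position']).round(4),'t',round(s['clock'],2),'pos',s['position'].round(4))
E
python3 - <<'E'
from h import *
im=arm.get_image('wrist'); print(np.round(im['T_tool_cam'],3),im['fx'],im['dist'])
go(0.56,-0.01,0.32)
E
```

```text
[[ 0.001 -0.959 -0.283  0.076]
 [ 1.     0.001  0.001  0.001]
 [-0.    -0.283  0.959 -0.139]
 [ 0.     0.     0.     1.   ]] 297.9526049870811 [-0.05535582  0.          0.          0.          0.        ]
turn [-0.0012  0.0003  0.2997] shift [ 0.3756 -0.5868 -0.0749] t 0.15 pos [ 0.1844 -0.5968  0.2451]
```

Request:
arm_command:
  targets:
    - [[0, 0, -0.025, 0, 0, 0.1], [0, 0, -0.025, 0, 0, 0.1], [0, 0, -0.025, 0, 0, 0.1], [0.027, -0.042, 0, 0, 0, 0], [0.027, -0.042, 0, 0, 0, 0], [0.027, -0.042, 0, 0, 0, 0], [0.027, -0.042, 0, 0, 0, 0], [0.027, -0.042, 0, 0, 0, 0], [0.027, -0.042, 0, 0, 0, 0], [0.027, -0.042, 0, 0, 0, 0]]

```text
clock: 1.4
position: [0.3742, -0.3017, 0.3207]
ee_rot: [3.141, -0.001, -0.0]
force: [0.8, -0.5, 0.8]
width: 0.999
gripper_force: 0.0
```

Request:
arm_command:
  targets:
    - [[0.027, -0.042, 0, 0, 0, 0], [0.027, -0.042, 0, 0, 0, 0], [0.027, -0.042, 0, 0, 0, 0], [0.027, -0.042, 0, 0, 0, 0], [0.027, -0.042, 0, 0, 0, 0], [0.027, -0.042, 0, 0, 0, 0], [0.025, -0.042, 0, 0, 0, 0], [0, 0, 0, 0, 0, 0]]

```text
clock: 2.4
position: [0.5616, -0.0047, 0.3201]
ee_rot: [-3.139, -0.01, 0.001]
force: [-0.8, -1.1, -1.0]
width: 0.998
gripper_force: 0.0
```

Run:
```python
from h import *
c=snap('wrist','w1.png'); np.savez('w1.npz',**c); go(0.49,.22,.30)
```

```text
turn [-0.0005  0.0011  0.0032] shift [-0.0709 -0.2275  0.0201] t 2.45 pos [ 0.5609 -0.0075  0.3201]
```

View pics/w1.png

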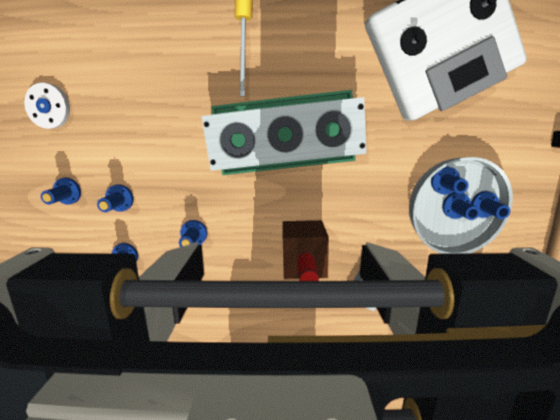

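Wrist picture: the nests are at (238,140), (285,134) and (333,129). The loose hubs are at (65,190), (118,198), (195,232) and (125,250), with the block and drift at (306,250). The tray is at (460,205) with its hubs at (450,180), (457,203) and (487,207). Now I'll measure all of these.

```bash
cat >> h.py <<'E'
def circ(q):
    "robust lsq circle"
    from scipy.optimize import least_squares
    f=lambda p:np.hypot(q[:,0]-p[0],q[:,1]-p[1])-p[2]
    r=least_squares(f,[*q.mean(0),.02],loss='soft_l1',f_scale=.001); return r.x
def hubs(c,zf=0.,verbose=True):
    "flange circle centres of blue things standing on height zf"
    P=c['P']; hsv=cv2.cvtColor(c['rgb'],cv2.COLOR_RGB2HSV)
    m=(hsv[...,0]>100)&(hsv[...,0]<125)&(hsv[...,1]>110)&(P[...,2]>zf-.004)&(P[...,2]<zf+.06)
    k,l,st,ce=cv2.connectedComponentsWithStats(m.astype(np.uint8)); out=[]
    for i in range(1,k):
        if st[i,4]<60: continue
        q=P[l==i]; f=q[(abs(q[:,2]-zf-.008)<.004)][:,:2]; b=q[(q[:,2]>zf+.02)&(q[:,2]<zf+.05)]
        cc,r=cv2.minEnclosingCircle(f.astype(np.float32)) if len(f) else ((0,0),0)
        t=q[q[:,2]>zf+.044]
        out.append(cc); print('hub px',ce[i].round(),'flange',np.round(cc,4),'r',round(r,4),'barrel',b.mean(0).round(4),'top',t[:,:2].mean(0).round(4) if len(t) else '')
    return out
E
python3 - <<'E'
from h import *
c=dict(np.load('w1.npz')); P=c['P']; hsv=cv2.cvtColor(c['rgb'],cv2.COLOR_RGB2HSV)
hubs(c)
hubs(dict(c,P=np.where((P[...,1]<-.15)[...,None],P,np.nan)),.005)
pl=(P[...,2]>.050)&(P[...,2]<.060)&(hsv[...,1]<60)&(abs(P[...,1])<.15)&(P[...,0]>.55)
k,l,st,ce=cv2.connectedComponentsWithStats(pl.astype(np.uint8)); i=1+st[1:,4].argmax()
print('plate',cv2.minAreaRect(P[l==i][:,:2].astype(np.float32)),np.nanmedian(P[l==i][:,2]))
rec=(P[...,2]>.02)&(P[...,2]<.0525)&(P[...,0]>.57)&(abs(P[...,1])<.13)
for u,v in((238,140),(285,134),(333,129)):
    g=cv2.cvtColor(c['rgb'],cv2.COLOR_RGB2GRAY)[v-30:v+30,u-26:u+26]
    m=(g<100).astype(np.uint8); k,l,st,ce=cv2.connectedComponentsWithStats(m); i=l[30,26] or 1+st[1:,4].argmax()
    cs,_=cv2.findContours((l==i).astype(np.uint8),cv2.RETR_EXTERNAL,cv2.CHAIN_APPROX_NONE); e=cv2.fitEllipse(cs[0])
    w=np.array([ray(c,a[0][0]+u-26,a[0][1]+v-30,.055) for a in cs[0]])
    print('nest',np.round(e,1).tolist() if 0 else '',circ(w[:,:2]).round(4),st[i])
    hm=(hsv[v-30:v+30,u-26:u+26]); gm=((hm[...,0]>40)&(hm[...,0]<95)&(hm[...,1]>90)&(np.hypot(*np.mgrid[-30:30,-26:26])<16)).astype(np.uint8)
    mm=cv2.moments(gm,True); print('  hole',ray(c,mm['m10']/mm['m00']+u-26,mm['m01']/mm['m00']+v-30,.045).round(4),mm['m00'])
red=((hsv[...,0]<8)|(hsv[...,0]>172))&(hsv[...,1]>150)&(P[...,2]>.09)&(P[...,2]<.15)
print('red',np.nanmin(P[red],0).round(4),np.nanmax(P[red],0).round(4))
t=(P[...,2]>.024)&(P[...,2]<.032)&(P[...,1]<-.17)&(P[...,1]>-.38)&(P[...,0]>.4)&(hsv[...,1]<80)
print('rim',circ(P[t][:,:2]).round(4),t.sum())
E
```

```text
hub px [ 43. 105.] flange [0 0] r 0 barrel [nan nan nan] top 
hub px [466. 198.] flange [ 0.5323 -0.2858] r 0.0549 barrel [ 0.5313 -0.2869  0.0372] top [ 0.5297 -0.2903]
hub px [ 64. 191.] flange [0.5347 0.3388] r 0.0216 barrel [0.5356 0.3338 0.0368] top [0.5346 0.3359]
hub px [118. 198.] flange [0.5228 0.2532] r 0.0214 barrel [0.5252 0.2481 0.0375] top [0.5248 0.2507]
hub px [193. 232.] flange [0.4642 0.1375] r 0.0215 barrel [0.4703 0.1344 0.0371] top [0.4703 0.1365]
hub px [125. 249.] flange [0.424  0.2586] r 0.0206 barrel [nan nan nan] top 
hub px [466. 198.] flange [ 0.533  -0.2917] r 0.0605 barrel [ 0.5305 -0.2889  0.044 ] top [ 0.5295 -0.2913]
plate ((0.6221998929977417, -0.008697859942913055), (0.07214093953371048, 0.21234893798828125), 6.880113124847412) 0.054893005711192516
nest  [0.6146 0.0538 0.022 ] [  9  13  34  35 793]
  hole [0.6148 0.0548 0.045 ] 162.0
nest  [ 0.623  -0.0092  0.0228] [   8   12   36   36 1010]
  hole [ 0.6225 -0.009   0.045 ] 171.0
nest  [ 0.6301 -0.0719  0.0224] [  9  12  34  36 893]
  hole [ 0.6298 -0.0731  0.045 ] 173.0
red [ 0.452  -0.0512  0.0902] [ 0.4658 -0.0277  0.137 ]
rim [ 0.5164 -0.2836  0.0766] 972h.py:41: RuntimeWarning: Mean of empty slice.
  out.append(cc); print('hub px',ce[i].round(),'flange',np.round(cc,4),'r',round(r,4),'barrel',b.mean(0).round(4),'top',t[:,:2].mean(0).round(4) if len(t) else '')
  ret = um.true_divide(
```

Request:
arm_command:
  targets:
    - [[-0.024, -0.036, 0.02, 0, 0, 0], [-0.024, -0.036, 0.02, 0, 0, 0], [-0.024, -0.036, 0.03, 0, 0, 0], [-0.023, -0.0365, 0.03, 0, 0, 0], [0, 0, 0.035, 0, 0, 0], [0, 0, 0.035, 0, 0, 0], [0, 0, 0, 0, 0, 0], [0, 0, 0, 0, 0, 0]]
  jaw: 0.05

```text
clock: 3.45
position: [0.4664, 0.1347, 0.1518]
ee_rot: [3.142, -0.002, 0.002]
force: [0.4, -0.8, 0.1]
width: 0.546
gripper_force: 0.0
```

```bash
python3 - <<'E' 2>/dev/null
from h import *
c=snap('wrist','w2.png'); hubs(c); go(0.466,.137,.038)
E
```

```text
hub px [ 61. 135.] flange [0.5333 0.3403] r 0.022 barrel [0.534  0.3345 0.0383] top [0.5339 0.3376]
hub px [153. 145.] flange [0.5222 0.2544] r 0.0217 barrel [0.5235 0.2495 0.0405] top [0.5227 0.2524]
hub px [276. 203.] flange [0.4647 0.1384] r 0.0215 barrel [0.4684 0.1385 0.0423] top [0.466  0.1387]
hub px [159. 240.] flange [0.4233 0.2598] r 0.0216 barrel [0.4306 0.2559 0.0336] top [0.4321 0.2582]
turn [-0.0003 -0.002  -0.0014] shift [-0.0007 -0.0021  0.1142] t 3.5 pos [0.4667 0.1349 0.1522]
```

View pics/w2.png

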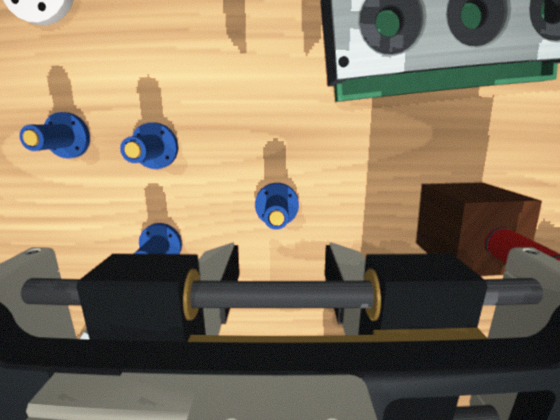

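Picture: hub A stands between the fingers at (276,203) with brass at (277,218), and B, C and D are where they were. Grasp A.

Request:
arm_command:
  targets:
    - [[-0.002, -0.0035, 0.03, 0, 0, 0], [0, 0, 0.03, 0, 0, 0], [0, 0, 0.03, 0, 0, 0], [0, 0, 0.024, 0, 0, 0], [0, 0, 0, 0, 0, 0], [0, 0, 0, 0, 0, 0]]

```text
clock: 4.25
position: [0.4648, 0.139, 0.0381]
ee_rot: [-3.141, 0.001, -0.003]
force: [-0.4, -0.1, -0.3]
width: 0.544
gripper_force: 0.0
```

Request:
arm_command:
  targets:
    - [[0, 0, 0, 0, 0, 0], [0, 0, 0, 0, 0, 0], [0, 0, 0, 0, 0, 0], [0, 0, 0, 0, 0, 0], [0, 0, -0.03, 0, 0, 0], [0, 0, -0.04, 0, 0, 0], [0, 0, -0.05, 0, 0, 0], [0, 0, 0, 0, 0, 0], [0, 0, 0, 0, 0, 0]]
  jaw: 0.01
  newtons: 25

```text
clock: 5.38
position: [0.4634, 0.1384, 0.1562]
ee_rot: [3.141, -0.001, -0.001]
force: [-0.1, 0.3, -1.6]
width: 0.237
gripper_force: 25.0
```

```bash
cat >> h.py <<'E'
def held(c):
    "held hub in tool frame: barrel/flange points -> axis x, and height of flange underside"
    s=arm.observe(); Rt=R.from_rotvec(s['ee_rot']); T=(c['P']-s['position'])@Rt.as_matrix()
    hsv=cv2.cvtColor(c['rgb'],cv2.COLOR_RGB2HSV)
    m=(hsv[...,0]>100)&(hsv[...,0]<125)&(hsv[...,1]>110)&(np.abs(T[...,0])<.04)&(np.abs(T[...,1])<.03)&(T[...,2]<.05)&(T[...,2]>-.025)
    q=T[m]; f=q[(q[:,2]>.02)]
    print('n',m.sum(),'z range',np.percentile(q[:,2],[1,99]).round(4))
    if len(f)>5: print('flange circ',np.round(cv2.minEnclosingCircle(f[:,:2].astype(np.float32))[0],4),cv2.minEnclosingCircle(f[:,:2].astype(np.float32))[1],'zmed',np.median(f[:,2]),circ(f[:,:2]).round(4))
    b=q[(q[:,2]>-.009)&(q[:,2]<.02)]; 
    if len(b)>5: print('barrel xmax',np.percentile(b[:,0],[50,95]).round(4),'ymed',np.median(b[:,1]).round(4))
    y=(hsv[...,0]>12)&(hsv[...,0]<35)&(hsv[...,1]>100)&(np.hypot(T[...,0],T[...,1])<.015)&(T[...,2]<-.008)&(T[...,2]>-.02)
    print('brass',y.sum(),T[y].mean(0).round(4))
E
python3 - <<'E' 2>/dev/null
from h import *
c=snap('wrist','w3.png'); held(c); go(0.6145,.0545,.158)
E
```

```text
n 2807 z range [-0.0125  0.0319]
flange circ [0.0064 0.0009] 0.020504215732216835 zmed 0.02821915681279936 [0.0045 0.001  0.0142]
barrel xmax [0.0102 0.0116] ymed 0.0012
brass 154 [ 0.0052  0.0011 -0.0133]
turn [ 0.0009  0.0018 -0.0004] shift [ 0.1515  0.0838 -0.0024] t 5.42 pos [0.463  0.1383 0.1556]
```

View pics/w3.png

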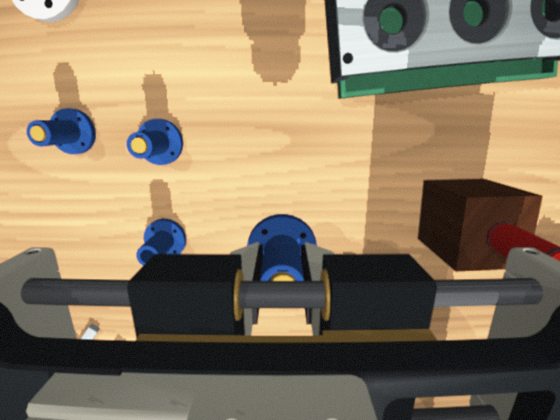

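A is held, its axis within 1 mm of the TCP. Go above nest2.

Request:
arm_command:
  targets:
    - [[0.038, 0.021, 0, 0, 0, 0], [0.038, 0.021, 0, 0, 0, 0], [0.038, 0.021, 0, 0, 0, 0], [0.037, 0.021, 0, 0, 0, 0], [0, 0, 0.02, 0, 0, 0.04], [0, 0, 0.01, 0, 0, 0], [0, 0, 0, 0, 0, 0], [0, 0, 0, 0, 0, 0]]

```text
clock: 6.42
position: [0.6146, 0.0553, 0.127]
ee_rot: [-3.141, 0.061, 0.0]
force: [-0.1, -0.7, -0.3]
width: 0.237
gripper_force: 25.0
```

```bash
cat >> h.py <<'E'
def stand(c):
    "stand centre, yaw from plate depth; nests"
    P=c['P']; hsv=cv2.cvtColor(c['rgb'],cv2.COLOR_RGB2HSV); g=cv2.cvtColor(c['rgb'],cv2.COLOR_RGB2GRAY)
    reg=(P[...,0]>.55)&(P[...,0]<.7)&(np.abs(P[...,1])<.14)
    pl=(np.abs(P[...,2]-.055)<.004)&(hsv[...,1]<60)&reg
    r=cv2.minAreaRect(P[pl][:,:2].astype(np.float32)); print('plate',np.round(r[0],4),np.round(r[1],4),round(r[2],2),np.median(P[pl][:,2]).round(4))
    m=((g<100)&(P[...,2]<.058)&(P[...,0]>.585)&(P[...,0]<.66)&(np.abs(P[...,1])<.11)).astype(np.uint8)
    k,l,st,ce=cv2.connectedComponentsWithStats(m)
    for i in range(1,k):
        if st[i,4]<300: continue
        cs,_=cv2.findContours((l==i).astype(np.uint8),cv2.RETR_EXTERNAL,cv2.CHAIN_APPROX_NONE); cs=max(cs,key=len)
        w=np.array([ray(c,*a[0],.055) for a in cs]); print('nest',ce[i].round(),circ(w[:,:2]).round(4),np.round(cv2.minEnclosingCircle(w[:,:2].astype(np.float32))[0],4),st[i,4])
E
python3 - <<'E' 2>/dev/null
from h import *
c=snap('wrist','w4.png'); held(c); stand(c); go(0.6145,.0545,.095)
E
```

```text
n 2859 z range [-0.0114  0.0344]
flange circ [0.0051 0.0014] 0.02086622454226017 zmed 0.02922366238547132 [0.0039 0.0011 0.0143]
barrel xmax [0.0095 0.011 ] ymed 0.0012
brass 157 [ 0.0045  0.0011 -0.0125]
plate [ 0.6228 -0.0094] [0.0732 0.2135] 6.59 0.0551
nest [297. 167.] [-0.1513 -0.0548  0.8167] [0.6566 0.0235] 2382
nest [449. 200.] [ 0.6308 -0.0713  0.0223] [ 0.6309 -0.0715] 2324
nest [365. 212.] [ 0.6236 -0.0085  0.0225] [ 0.6235 -0.0085] 2776
nest [281. 210.] [0.6155 0.0545 0.0211] [0.6166 0.0541] 811
turn [-0.0001 -0.0006 -0.0392] shift [-0.0003  0.0007  0.0323] t 6.47 pos [0.6148 0.0552 0.1273]
```

View pics/w4.png

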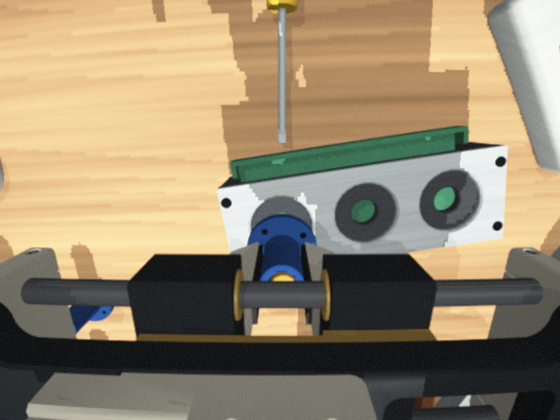

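Request:
arm_command:
  targets:
    - [[0.0007, -0.0004, 0.015, 0, 0, 0], [0, 0, 0.012, 0, 0, 0], [0, 0, 0.003, 0, 0, 0], [0, 0, 0.002, 0, 0, 0], [0, 0, 0.002, 0, 0, 0], [0, 0, 0.002, 0, 0, 0], [0, 0, 0, 0, 0, 0], [0, 0, 0, 0, 0, 0]]

```text
clock: 7.48
position: [0.6155, 0.0551, 0.0909]
ee_rot: [3.141, -0.063, 0.0]
force: [0.2, 0.1, -0.4]
width: 0.237
gripper_force: 25.0
```

Request:
arm_command:
  targets:
    - [[0, 0, 0.0025, 0, 0, 0], [0, 0, 0, 0, 0, 0], [0, 0, 0, 0, 0, 0]]

```text
clock: 7.85
position: [0.6154, 0.0551, 0.0882]
ee_rot: [3.141, -0.063, -0.0]
force: [0.7, -0.0, -1.2]
width: 0.24
gripper_force: 25.0
```

Request:
arm_command:
  targets:
    - [[0, 0, 0, 0, 0, 0], [0, 0, 0, 0, 0, 0], [0, 0, -0.02, 0, 0, 0], [0, 0, -0.03, 0, 0, -0.02], [0, 0, -0.03, 0, 0, -0.02], [-0.023, -0.05, 0, 0, 0, 0], [-0.023, -0.05, 0, 0, 0, 0], [-0.023, -0.05, 0, 0, 0, 0], [-0.024, -0.0495, 0, 0, 0, 0], [0, 0, 0, 0, 0, 0]]
  jaw: 0.045

```text
clock: 9.1
position: [0.5196, 0.2603, 0.1688]
ee_rot: [-3.139, -0.013, 0.001]
force: [0.8, -0.3, 0.5]
width: 0.49
gripper_force: 0.0
```

```bash
python3 - <<'E' 2>/dev/null
from h import *
c=snap('wrist','w5.png'); hubs(c); hubs(dict(c,P=np.where((c['P'][...,0]>.58)[...,None],c['P'],np.nan)),.05); go(0.5222,.2544,.038)
E
```

```text
hub px [185.  43.] flange [0.6739 0.3418] r 0.0001 barrel [nan nan nan] top 
hub px [522. 103.] flange [0 0] r 0 barrel [0.6385 0.0522 0.0492] top [0.6156 0.0618]
hub px [203. 183.] flange [0.5342 0.3409] r 0.0213 barrel [0.5367 0.3377 0.0415] top [0.5351 0.3401]
hub px [286. 193.] flange [0.523  0.2549] r 0.0214 barrel [0.5263 0.2555 0.0429] top [0.524  0.2554]
hub px [280. 273.] flange [0.4263 0.2606] r 0.0206 barrel [0.4325 0.261  0.0214] top 
hub px [530. 103.] flange [0.6161 0.0546] r 0.0227 barrel [0.6149 0.0631 0.0833] top [0.6139 0.0643]
turn [-0.0009 -0.0001  0.0045] shift [0.0009 0.0027 0.1305] t 9.15 pos [0.5213 0.2571 0.1685]
```

Request:
arm_command:
  targets:
    - [[0.0005, -0.0005, 0.03, 0, 0, 0], [0, 0, 0.035, 0, 0, 0], [0, 0, 0.035, 0, 0, 0], [0, 0, 0.03, 0, 0, 0], [0, 0, 0, 0, 0, 0], [0, 0, 0, 0, 0, 0]]

```text
clock: 9.9
position: [0.524, 0.2548, 0.0392]
ee_rot: [-3.141, 0.002, -0.002]
force: [0.2, 0.2, -0.6]
width: 0.491
gripper_force: 0.0
```

Request:
arm_command:
  targets:
    - [[0, 0, 0, 0, 0, 0], [0, 0, 0, 0, 0, 0], [0, 0, 0, 0, 0, 0], [0, 0, -0.03, 0, 0, 0], [0, 0, -0.05, 0, 0, 0], [0, 0, -0.05, 0, 0, 0], [0.02, 0.0525, 0, 0, 0, 0], [0.02, 0.0525, 0, 0, 0, 0], [0.02, 0.0525, 0, 0, 0, 0], [0.02, 0.0525, 0, 0, 0, 0]]
  jaw: 0.01

```text
clock: 11.15
position: [0.6033, 0.0434, 0.1684]
ee_rot: [3.141, 0.0, 0.0]
force: [0.8, 0.8, -0.2]
width: 0.238
gripper_force: 25.0
```

Request:
arm_command:
  targets:
    - [[0.02, 0.0525, 0, 0, 0, 0], [0, 0, 0, 0, 0, 0], [0, 0, 0.02, 0, 0, 0], [0, 0, 0.01, 0, 0, 0], [0, 0, 0, 0, 0, 0], [0, 0, 0, 0, 0, 0]]

```text
clock: 11.9
position: [0.6232, -0.0069, 0.1388]
ee_rot: [-3.142, -0.001, -0.001]
force: [-0.2, -0.4, -0.4]
width: 0.235
gripper_force: 25.0
```

```bash
python3 - <<'E' 2>/dev/null
from h import *
c=snap('wrist','w6.png'); held(c); stand(c); go(0.623,-.008,.095)
E
```

```text
n 2765 z range [-0.01    0.0366]
flange circ [0.0048 0.0011] 0.020736774429678917 zmed 0.03081166101099318 [0.004  0.0012 0.0131]
barrel xmax [0.0079 0.0097] ymed 0.0012
brass 129 [ 0.0039  0.0013 -0.0109]
plate [ 0.6233 -0.0086] [0.0725 0.213 ] 6.36 0.0552
nest [230. 176.] [ 0.0503 -0.054   0.6164] [0.6572 0.0173] 2359
nest [363. 213.] [ 0.631  -0.0723  0.0229] [ 0.631  -0.0723] 2362
nest [284. 209.] [ 0.6235 -0.0094  0.0223] [ 0.6235 -0.0098] 1177
nest [209. 219.] [0.6156 0.0538 0.0211] [0.6164 0.0529] 388
turn [-0.0001 -0.001   0.0001] shift [-0.0003  0.001   0.0439] t 11.95 pos [ 0.6233 -0.007   0.1389]
```

Request:
arm_command:
  targets:
    - [[0.001, 0.001, 0.02, 0, 0, 0], [0, 0, 0.017, 0, 0, 0], [0, 0, 0.003, 0, 0, 0], [0, 0, 0.002, 0, 0, 0], [0, 0, 0.003, 0, 0, 0], [0, 0, 0.002, 0, 0, 0], [0, 0, 0, 0, 0, 0], [0, 0, 0, 0, 0, 0]]

```text
clock: 12.95
position: [0.624, -0.0084, 0.0914]
ee_rot: [-3.142, 0.0, -0.0]
force: [0.2, 0.0, -1.5]
width: 0.238
gripper_force: 25.0
```

Request:
arm_command:
  targets:
    - [[0, 0, 0.0025, 0, 0, 0], [0, 0, 0, 0, 0, 0], [0, 0, 0, 0, 0, 0]]

```text
clock: 13.32
position: [0.6242, -0.0084, 0.089]
ee_rot: [3.142, -0.001, 0.001]
force: [0.6, 0.4, 3.9]
width: 0.238
gripper_force: 25.0
```

Request:
arm_command:
  targets:
    - [[0, 0, 0, 0, 0, 0], [0, 0, 0, 0, 0, 0], [0, 0, -0.02, 0, 0, 0], [0, 0, -0.03, 0, 0, 0], [0, 0, -0.03, 0, 0, 0], [-0.0128, -0.05, 0, 0, 0, 0], [-0.0128, -0.05, 0, 0, 0, 0], [-0.0128, -0.05, 0, 0, 0, 0], [-0.0128, -0.05, 0, 0, 0, 0], [-0.0128, -0.05, 0, 0, 0, 0]]
  jaw: 0.045

```text
clock: 14.58
position: [0.5594, 0.2431, 0.1687]
ee_rot: [3.141, -0.001, 0.0]
force: [1.4, 1.2, -0.4]
width: 0.49
gripper_force: 0.0
```

Request:
arm_command:
  targets:
    - [[-0.0128, -0.05, 0, 0, 0, 0], [-0.0132, -0.0485, 0, 0, 0, 0], [0, 0, 0, 0, 0, 0], [0, 0, 0, 0, 0, 0], [0, 0, 0, 0, 0, 0]]

```text
clock: 15.2
position: [0.5349, 0.3383, 0.1685]
ee_rot: [3.14, -0.004, 0.0]
force: [-0.2, -0.3, -0.1]
width: 0.491
gripper_force: 0.0
```

```bash
python3 - <<'E' 2>/dev/null
from h import *
c=snap('wrist','w7.png'); hubs(c); go(0.534,.3405,.038)
E
```

```text
hub px [270.  61.] flange [0 0] r 0 barrel [nan nan nan] top 
hub px [277. 197.] flange [0.5342 0.3413] r 0.0214 barrel [0.5377 0.3414 0.0428] top [0.5354 0.3417]
turn [ 0.0009 -0.0002 -0.0026] shift [-0.0009 -0.0021  0.1306] t 15.25 pos [0.5349 0.3384 0.1686]
```

Request:
arm_command:
  targets:
    - [[0, -0.0022, 0.03, 0, 0, 0], [0, 0, 0.035, 0, 0, 0], [0, 0, 0.035, 0, 0, 0], [0, 0, 0.03, 0, 0, 0], [0, 0, 0, 0, 0, 0], [0, 0, 0, 0, 0, 0]]

```text
clock: 16.0
position: [0.5349, 0.3423, 0.0399]
ee_rot: [-3.141, 0.002, -0.002]
force: [-0.4, -0.9, 0.2]
width: 0.489
gripper_force: 0.0
```

Request:
arm_command:
  targets:
    - [[0, 0, 0, 0, 0, 0], [0, 0, 0, 0, 0, 0], [0, 0, 0, 0, 0, 0], [0, 0, -0.03, 0, 0, 0], [0, 0, -0.05, 0, 0, 0], [0, 0, -0.05, 0, 0, 0], [0.012, 0.0515, 0, 0, 0, 0], [0.012, 0.0515, 0, 0, 0, 0], [0.012, 0.0515, 0, 0, 0, 0], [0.012, 0.0515, 0, 0, 0, 0]]
  jaw: 0.01

```text
clock: 17.25
position: [0.5821, 0.1346, 0.1689]
ee_rot: [3.141, -0.0, 0.0]
force: [0.8, 0.2, -1.0]
width: 0.237
gripper_force: 25.0
```

Request:
arm_command:
  targets:
    - [[0.012, 0.0515, 0, 0, 0, 0], [0.012, 0.0515, 0, 0, 0, 0], [0.012, 0.0515, 0, 0, 0, 0], [0.012, 0.0515, 0, 0, 0, 0], [0, 0, 0, 0, 0, 0], [0, 0, 0.02, 0, 0, 0], [0, 0, 0.01, 0, 0, 0], [0, 0, 0, 0, 0, 0], [0, 0, 0, 0, 0, 0]]

```text
clock: 18.38
position: [0.6302, -0.0692, 0.1393]
ee_rot: [3.142, 0.001, 0.001]
force: [-0.6, -0.3, -0.2]
width: 0.235
gripper_force: 25.0
```

```bash
python3 - <<'E' 2>/dev/null
from h import *
c=snap('wrist','w8.png'); held(c); stand(c); go(0.631,-.0715,.092)
E
```

```text
n 2798 z range [-0.0094  0.0372]
flange circ [0.0046 0.0009] 0.020797116681933403 zmed 0.03132537273728134 [0.0037 0.0011 0.0138]
barrel xmax [0.0083 0.0102] ymed 0.0012
brass 171 [ 0.0038  0.0015 -0.0107]
plate [ 0.6229 -0.0088] [0.072  0.2128] 6.72 0.0552
nest [161. 184.] [ 0.1143 -0.053   0.5533] [0.6579 0.0121] 2235
nest [286. 208.] [ 0.6311 -0.0729  0.0223] [ 0.6299 -0.0727] 1171
nest [214. 220.] [ 0.6212 -0.0074  0.0209] [ 0.6232 -0.0106] 536
nest [137. 233.] [0.616  0.055  0.0193] [0.6159 0.0532] 566
turn [ 0.     -0.0011  0.0002] shift [0.0006 0.0022 0.0474] t 18.43 pos [ 0.6304 -0.0693  0.1394]
```

Request:
arm_command:
  targets:
    - [[0.0013, 0.0023, 0.02, 0, 0, 0], [0, 0, 0.017, 0, 0, 0], [0, 0, 0.003, 0, 0, 0], [0, 0, 0.002, 0, 0, 0], [0, 0, 0.003, 0, 0, 0], [0, 0, 0.002, 0, 0, 0], [0, 0, 0, 0, 0, 0], [0, 0, 0, 0, 0, 0]]

```text
clock: 19.42
position: [0.6313, -0.072, 0.0919]
ee_rot: [3.142, -0.0, 0.0]
force: [0.3, 0.3, -1.7]
width: 0.238
gripper_force: 25.0
```

Request:
arm_command:
  targets:
    - [[0, 0, 0.0025, 0, 0, 0], [0, 0, 0, 0, 0, 0], [0, 0, 0, 0, 0, 0]]

```text
clock: 19.8
position: [0.6315, -0.072, 0.0894]
ee_rot: [3.142, -0.001, 0.001]
force: [0.8, -0.2, 1.7]
width: 0.236
gripper_force: 25.0
```

Request:
arm_command:
  targets:
    - [[0, 0, 0, 0, 0, 0], [0, 0, 0, 0, 0, 0], [0, 0, -0.03, 0, 0, 0], [0, 0, -0.05, 0, 0, 0], [0, 0, -0.05, 0, 0, 0], [-0.045, -0.009, 0, 0, 0, 0], [-0.045, -0.009, 0, 0, 0, 0], [-0.045, -0.009, 0, 0, 0, 0], [-0.043, -0.0075, 0, 0, 0, 0], [0, 0, 0, 0, 0, 0]]
  jaw: 0.05

```text
clock: 21.05
position: [0.4503, -0.0372, 0.2193]
ee_rot: [3.14, 0.001, -0.002]
force: [0.9, -0.4, -1.0]
width: 0.544
gripper_force: 0.0
```

Request:
arm_command:
  targets:
    - [[0, 0, 0, 0, 0, 0], [0, 0, 0, 0, 0, 0]]

```text
clock: 21.3
position: [0.4543, -0.0376, 0.2192]
ee_rot: [-3.141, 0.001, -0.001]
force: [-1.1, 1.2, -0.0]
width: 0.542
gripper_force: 0.0
```

```bash
python3 - <<'E' 2>/dev/null
from h import *
c=snap('wrist','w9.png'); np.savez('w9.npz',**c)
P=c['P']; hsv=cv2.cvtColor(c['rgb'],cv2.COLOR_RGB2HSV)
red=((hsv[...,0]<8)|(hsv[...,0]>172))&(hsv[...,1]>150)&(P[...,2]>.13)&(P[...,2]<.145)
print('redtop',red.sum(),np.round(cv2.minEnclosingCircle(P[red][:,:2].astype(np.float32)),4) if 0 else cv2.minEnclosingCircle(P[red][:,:2].astype(np.float32)),np.median(P[red][:,2]))
b=(abs(P[...,2]-.075)<.003)&(abs(P[...,0]-.453)<.06)&(abs(P[...,1]+.037)<.06); print('block',cv2.minAreaRect(P[b][:,:2].astype(np.float32)))
stand(c); go(.4535,-.037,.105)
E
```

```text
redtop 674 ((0.4537345767021179, -0.03938018158078194), 0.012292822822928429) 0.13505457550818595
block ((0.45331284403800964, -0.039305951446294785), (0.06448942422866821, 0.06346113979816437), 1.8809627294540405)
plate [ 0.6177 -0.0094] [0.0671 0.2135] 5.53 0.0551
nest [251.  28.] [ 0.624  -0.0075  0.0186] [ 0.6222 -0.0094] 652
nest [315.  23.] [ 0.6373 -0.0737  0.022 ] [ 0.6297 -0.0724] 508
nest [187.  38.] [0.6177 0.0555 0.0189] [0.6149 0.0535] 602
nest [295.  64.] [1.2426 0.0371 0.6644] [ 0.5869 -0.041 ] 1673
turn [-0.0004 -0.0002 -0.0005] shift [-0.0006 -0.0005  0.1141] t 21.35 pos [ 0.4541 -0.0375  0.2191]
```

View pics/w9.png

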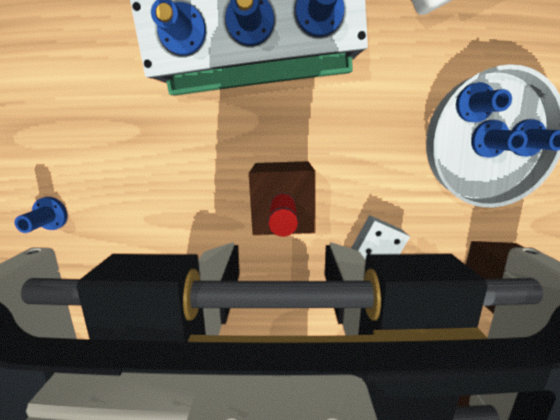

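Picture: A, B and C stand in the nests at (180,30), (248,20) and (320,12). The drift's red top is at (283,222) in its block and D is at (45,213). Grip the drift.

Request:
arm_command:
  targets:
    - [[-0.0004, 0.001, 0.04, 0, 0, 0], [0, 0, 0.04, 0, 0, 0], [0, 0, 0.034, 0, 0, 0], [0, 0, 0, 0, 0, 0], [0, 0, 0, 0, 0, 0]]

```text
clock: 21.98
position: [0.4538, -0.0383, 0.106]
ee_rot: [-3.141, 0.0, -0.001]
force: [0.4, 0.2, 0.4]
width: 0.546
gripper_force: 0.0
```

Request:
arm_command:
  targets:
    - [[0, 0, 0, 0, 0, 0], [0, 0, 0, 0, 0, 0], [0, 0, 0, 0, 0, 0], [0, 0, 0, 0, 0, 0], [0, 0, -0.03, 0, 0, 0], [0, 0, -0.05, 0, 0, 0], [0, 0, -0.05, 0, 0, 0], [0, 0, -0.005, 0, 0, 0], [0, 0, 0, 0, 0, 0], [0, 0, 0, 0, 0, 0]]
  jaw: 0.01
  newtons: 50

```text
clock: 23.22
position: [0.4518, -0.0385, 0.2387]
ee_rot: [-3.141, 0.0, 0.004]
force: [0.4, -0.8, -1.1]
width: 0.255
gripper_force: 50.0
```

```bash
cat >> h.py <<'E'
def drift(c):
    s=arm.observe(); T=(c['P']-s['position'])@R.from_rotvec(s['ee_rot']).as_matrix(); hsv=cv2.cvtColor(c['rgb'],cv2.COLOR_RGB2HSV)
    red=((hsv[...,0]<8)|(hsv[...,0]>172))&(hsv[...,1]>120)&(np.abs(T[...,0])<.03)&(np.abs(T[...,1])<.03)&(np.abs(T[...,2])<.045)
    q=T[red]; print('red n',len(q),'z',np.percentile(q[:,2],[1,99]).round(4))
    for a,b in((-.025,-.01),(-.01,.01),(.01,.028)):
        k=q[(q[:,2]>a)&(q[:,2]<b)]
        if len(k)>20: print(a,b,'x95',np.percentile(k[:,0],[50,97]).round(4),'y',np.percentile(k[:,1],[3,50,97]).round(4),len(k))
    # rod: anything below grip near axis
    m=(np.hypot(T[...,0],T[...,1])<.02)&(T[...,2]>.034)&(T[...,2]<.1); k=T[m]
    for a in(.04,.055,.07,.085):
        j=k[abs(k[:,2]-a)<.008]
        if len(j): print('rod z',a,'x97',np.percentile(j[:,0],[50,97]).round(4),'y',np.median(j[:,1]).round(4),len(j))
    tip=(np.hypot(T[...,0],T[...,1])<.03)&(T[...,2]>.06); 
    if tip.any(): print('zmax',np.nanmax(T[tip][:,2]).round(4))
E
python3 - <<'E' 2>/dev/null
from h import *
c=snap('wrist','w10.png'); drift(c); go(.6154,.0551,.22)
E
```

```text
red n 2545 z [-0.0303  0.025 ]
-0.025 -0.01 x95 [0.0111 0.0125] y [-0.0086  0.0009  0.0108] 589
-0.01 0.01 x95 [0.0108 0.0123] y [-0.01    0.0014  0.0125] 714
0.01 0.028 x95 [0.0108 0.0123] y [-0.0095  0.0009  0.0121] 412
rod z 0.055 x97 [0.0039 0.0044] y 0.0012 66
rod z 0.07 x97 [0.0036 0.0045] y 0.0008 69
rod z 0.085 x97 [0.0037 0.0042] y 0.0008 54
zmax 0.2217
turn [-0.0002  0.0028 -0.0002] shift [ 0.1635 -0.0936  0.0188] t 23.27 pos [ 0.4519 -0.0385  0.2388]
```

View pics/w10.png

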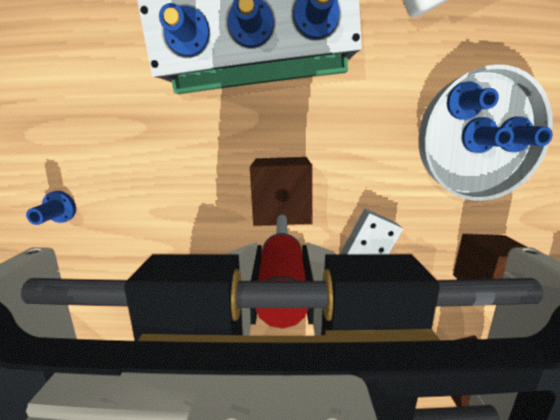

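Picture: the drift is held straight at (282,270), its nose in view over the block's hole at (284,196). All three brass tops show in the nests, at (170,16), (246,4) and (320,3). Move over A.

Request:
arm_command:
  targets:
    - [[0.041, -0.0234, 0, 0, 0, 0], [0.041, -0.0234, 0, 0, 0, 0], [0.041, -0.0234, 0, 0, 0, 0], [0.0405, -0.0234, 0, 0, 0, 0], [0, 0, 0.015, 0, 0, 0], [0, 0, 0.015, 0, 0, 0], [0, 0, 0, 0, 0, 0], [0, 0, 0, 0, 0, 0]]

```text
clock: 24.28
position: [0.616, 0.0544, 0.2105]
ee_rot: [3.141, -0.002, -0.0]
force: [1.5, -0.3, -0.9]
width: 0.258
gripper_force: 50.0
```

```bash
python3 - <<'E' 2>/dev/null
from h import *
c=snap('wrist','w11.png'); drift(c); go(.6154,.0551,.18)
P=c['P']; hsv=cv2.cvtColor(c['rgb'],cv2.COLOR_RGB2HSV)
hubs(dict(c,P=np.where((P[...,0]>.58)[...,None],P,np.nan)),.05)
y=((hsv[...,0]>12)&(hsv[...,0]<35)&(hsv[...,1]>100)&(P[...,2]>.09)&(P[...,2]<.11)&(P[...,0]>.58)).astype(np.uint8)
k,l,st,ce=cv2.connectedComponentsWithStats(y)
for i in range(1,k):
    if st[i,4]>30: q=P[l==i]; print('brass',ce[i].round(),np.round(cv2.minEnclosingCircle(q[:,:2].astype(np.float32))[0],4),np.median(q[:,2]).round(4),st[i,4])
E
```

```text
red n 2548 z [-0.0299  0.0255]
-0.025 -0.01 x95 [0.0108 0.0122] y [-0.0085  0.001   0.011 ] 562
-0.01 0.01 x95 [0.0106 0.0122] y [-0.0098  0.0015  0.0128] 722
0.01 0.028 x95 [0.0105 0.0121] y [-0.0094  0.0016  0.0122] 433
rod z 0.055 x97 [0.0036 0.004 ] y 0.0017 63
rod z 0.07 x97 [0.0034 0.004 ] y 0.001 72
rod z 0.085 x97 [0.0033 0.004 ] y 0.0013 56
zmax 0.2086
turn [ 0.0002 -0.0008 -0.0009] shift [-0.0009 -0.0005  0.0309] t 24.32 pos [0.6163 0.0546 0.2109]
hub px [406. 186.] flange [ 0.6313 -0.0725] r 0.0221 barrel [ 0.6336 -0.0675  0.0895] top [ 0.6324 -0.0699]
hub px [342. 192.] flange [ 0.6234 -0.0089] r 0.022 barrel [ 0.6265 -0.0062  0.0917] top [ 0.6245 -0.0078]
hub px [281. 198.] flange [0.6156 0.0539] r 0.0219 barrel [0.6204 0.0542 0.0925] top [0.6183 0.0543]
brass [426. 195.] [ 0.6305 -0.0732] 0.1003 170
brass [353. 204.] [ 0.6233 -0.01  ] 0.1008 166
brass [281. 211.] [0.6149 0.0537] 0.0998 126
```

View pics/w11.png

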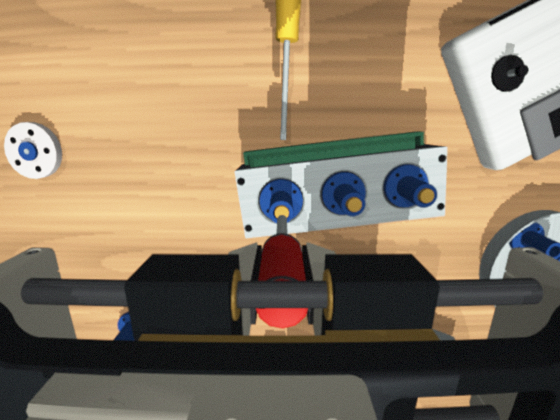

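Picture: the nose is over A's brass at (281,211). B's brass is at (353,204) and C's at (426,195). Push A's stub.

Request:
arm_command:
  targets:
    - [[-0.001, -0.0004, 0.008, 0, 0, 0], [0, 0, 0.004, 0, 0, 0], [0, 0, 0.003, 0, 0, 0], [0, 0, 0.003, 0, 0, 0], [0, 0, 0.004, 0, 0, 0], [0, 0, 0.004, 0, 0, 0], [0, 0, 0.004, 0, 0, 0], [0, 0, 0, 0, 0, 0]]

```text
clock: 25.32
position: [0.6157, 0.0556, 0.181]
ee_rot: [3.142, -0.0, 0.002]
force: [-1.1, -0.9, 5.3]
width: 0.25
gripper_force: 50.0
```

```bash
python3 - <<'E' 2>/dev/null
from h import *
go(.6149,.0549,.139); print(arm.observe()['force'].round(1)); c=snap('wrist','w12.png'); drift(c)
E
```

```text
turn [ 0.     -0.001  -0.0003] shift [-0.0008  0.0007  0.042 ] t 25.32 pos [0.6157 0.0556 0.181 ]
[-1.1 -0.9  5.3]
red n 2528 z [-0.0303  0.0249]
-0.025 -0.01 x95 [0.0111 0.0125] y [-0.0087  0.0013  0.0109] 584
-0.01 0.01 x95 [0.0109 0.0124] y [-0.0101  0.0013  0.0125] 710
0.01 0.028 x95 [0.0109 0.0123] y [-0.0096  0.0013  0.0121] 408
rod z 0.055 x97 [0.0036 0.0044] y 0.0011 64
rod z 0.07 x97 [0.0036 0.0042] y 0.0007 69
rod z 0.085 x97 [0.0038 0.0106] y 0.0015 444
zmax 0.1791
```

Request:
arm_command:
  targets:
    - [[-0.0005, 0.0004, 0.005, 0, 0, 0], [0, 0, 0.005, 0, 0, 0], [0, 0, 0.005, 0, 0, 0], [0, 0, 0.005, 0, 0, 0], [0, 0, 0.005, 0, 0, 0], [0, 0, 0.005, 0, 0, 0], [0, 0, 0.005, 0, 0, 0], [0, 0, 0.005, 0, 0, 0], [0, 0, 0.005, 0, 0, 0], [0, 0, 0, 0, 0, 0]]

```text
clock: 26.62
position: [0.6145, 0.055, 0.1346]
ee_rot: [3.141, -0.0, -0.002]
force: [0.1, 0.4, -1.2]
width: 0.25
gripper_force: 50.0
```

```bash
python3 - <<'E' 2>/dev/null
from h import *
go(.6233,-.0088,.211); print(arm.observe()['force'].round(1))
E
```

```text
turn [ 0.0001  0.001  -0.0002] shift [ 0.0088  0.0638 -0.0764] t 26.62 pos [0.6145 0.055  0.1346]
[ 0.1  0.4 -1.2]
```

A's stub dropped, since the force is gone. Lift and move over B.

Request:
arm_command:
  targets:
    - [[0, 0, -0.02, 0, 0, 0], [0, 0, -0.025, 0, 0, 0], [0, 0, -0.0315, 0, 0, 0], [0.0044, 0.032, 0, 0, 0, 0], [0.0044, 0.032, 0, 0, 0, 0], [0, 0, 0, 0, 0, 0], [0, 0, 0, 0, 0, 0]]

```text
clock: 27.5
position: [0.6236, -0.0083, 0.2118]
ee_rot: [-3.141, 0.0, -0.0]
force: [0.0, -0.1, -1.9]
width: 0.252
gripper_force: 50.0
```

```bash
cat >> h.py <<'E'
def brass(c):
    P=c['P']; hsv=cv2.cvtColor(c['rgb'],cv2.COLOR_RGB2HSV)
    y=((hsv[...,0]>12)&(hsv[...,0]<35)&(hsv[...,1]>100)&(P[...,2]>.09)&(P[...,2]<.11)&(P[...,0]>.58)).astype(np.uint8)
    k,l,st,ce=cv2.connectedComponentsWithStats(y)
    for i in range(1,k):
        if st[i,4]>30: q=P[l==i]; print('brass',ce[i].round(),np.round(cv2.minEnclosingCircle(q[:,:2].astype(np.float32))[0],4),np.median(q[:,2]).round(4),st[i,4])
E
python3 - <<'E' 2>/dev/null
from h import *
c=snap('wrist','w13.png'); brass(c); drift(c); go(.6233,-.0088,.135)
hubs(dict(c,P=np.where((c['P'][...,0]>.58)[...,None],c['P'],np.nan)),.05)
E
```

```text
brass [354. 203.] [ 0.6312 -0.0732] 0.1003 163
brass [282. 211.] [ 0.623  -0.0103] 0.1009 124
red n 2560 z [-0.0303  0.0251]
-0.025 -0.01 x95 [0.0112 0.0126] y [-0.0082  0.0015  0.0115] 585
-0.01 0.01 x95 [0.0109 0.0125] y [-0.0093  0.0019  0.0132] 718
0.01 0.028 x95 [0.0109 0.0124] y [-0.0091  0.002   0.0128] 416
rod z 0.055 x97 [0.0038 0.0045] y 0.0014 63
rod z 0.07 x97 [0.0037 0.0045] y 0.0014 70
rod z 0.085 x97 [0.0036 0.0043] y 0.0013 57
zmax 0.2088
turn [-0.0007 -0.0001  0.0009] shift [-0.0002  0.0011  0.0768] t 27.55 pos [ 0.6235 -0.0077  0.2118]
hub px [343. 192.] flange [ 0.6311 -0.0728] r 0.0219 barrel [ 0.6343 -0.0699  0.0916] top [ 0.6322 -0.0718]
hub px [282. 198.] flange [ 0.623  -0.0096] r 0.022 barrel [ 0.6281 -0.0093  0.0922] top [ 0.6259 -0.0093]
hub px [219. 208.] flange [0.6157 0.0538] r 0.0221 barrel [0.6172 0.0527 0.0898] top [0.6167 0.0531]
```

View pics/w13.png

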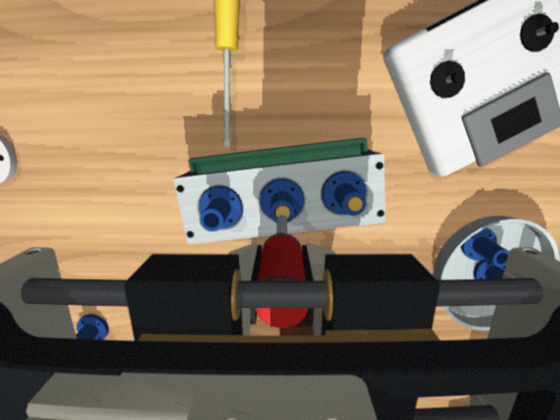

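Picture: A's bore is open at (212,217). The nose is over B's brass at (282,211), and C's is at (354,203). Push B.

Request:
arm_command:
  targets:
    - [[-0.0003, 0.001, 0.008, 0, 0, 0], [0, 0, 0.004, 0, 0, 0], [0, 0, 0.003, 0, 0, 0], [0, 0, 0.003, 0, 0, 0], [0, 0, 0.004, 0, 0, 0], [0, 0, 0.004, 0, 0, 0], [0, 0, 0.005, 0, 0, 0], [0, 0, 0, 0, 0, 0]]

```text
clock: 28.55
position: [0.6235, -0.0093, 0.1814]
ee_rot: [-3.141, -0.0, -0.001]
force: [-1.4, 1.1, 5.6]
width: 0.254
gripper_force: 50.0
```

Request:
arm_command:
  targets:
    - [[0, 0, 0.005, 0, 0, 0], [0, 0, 0.005, 0, 0, 0], [0, 0, 0.005, 0, 0, 0], [0, 0, 0.005, 0, 0, 0], [0, 0, 0.005, 0, 0, 0], [0, 0, 0.005, 0, 0, 0], [0, 0, 0.005, 0, 0, 0], [0, 0, 0.005, 0, 0, 0], [0, 0, 0.005, 0, 0, 0], [0, 0, 0, 0, 0, 0]]

```text
clock: 29.8
position: [0.623, -0.01, 0.1351]
ee_rot: [3.141, -0.0, -0.002]
force: [0.4, 0.3, -1.0]
width: 0.252
gripper_force: 50.0
```

```bash
python3 - <<'E' 2>/dev/null
from h import *
go(.631,-.072,.211); print(arm.observe()['force'].round(1))
E
```

```text
turn [ 0.0001  0.001  -0.0003] shift [ 0.008   0.062  -0.0759] t 29.8 pos [ 0.623  -0.01    0.1351]
[ 0.4  0.3 -1. ]
```

Request:
arm_command:
  targets:
    - [[0, 0, -0.02, 0, 0, 0], [0, 0, -0.025, 0, 0, 0], [0, 0, -0.0315, 0, 0, 0], [0.004, 0.031, 0, 0, 0, 0], [0.004, 0.031, 0, 0, 0, 0], [0, 0, 0, 0, 0, 0], [0, 0, 0, 0, 0, 0]]

```text
clock: 30.68
position: [0.6313, -0.0714, 0.2122]
ee_rot: [-3.141, 0.0, -0.0]
force: [-0.0, 0.5, -2.0]
width: 0.255
gripper_force: 50.0
```

```bash
python3 - <<'E' 2>/dev/null
from h import *
c=snap('wrist','w14.png'); brass(c); drift(c); go(.631,-.072,.135)
E
```

```text
brass [283. 211.] [ 0.6304 -0.0733] 0.1001 129
red n 2547 z [-0.0302  0.0253]
-0.025 -0.01 x95 [0.0111 0.0125] y [-0.0082  0.0015  0.0115] 584
-0.01 0.01 x95 [0.0108 0.0125] y [-0.0094  0.002   0.0133] 720
0.01 0.028 x95 [0.0109 0.0123] y [-0.0089  0.002   0.0128] 418
rod z 0.055 x97 [0.0038 0.0044] y 0.0021 65
rod z 0.07 x97 [0.0037 0.0045] y 0.0014 69
rod z 0.085 x97 [0.0036 0.0045] y 0.0018 54
zmax 0.2094
turn [-0.0008 -0.0001  0.0009] shift [-0.0003  0.0013  0.0773] t 30.73 pos [ 0.6313 -0.0707  0.2123]
```

Request:
arm_command:
  targets:
    - [[-0.0003, 0.0007, 0.008, 0, 0, 0], [0, 0, 0.004, 0, 0, 0], [0, 0, 0.003, 0, 0, 0], [0, 0, 0.003, 0, 0, 0], [0, 0, 0.004, 0, 0, 0], [0, 0, 0.004, 0, 0, 0], [0, 0, 0.005, 0, 0, 0], [0, 0, 0, 0, 0, 0]]

```text
clock: 31.72
position: [0.6313, -0.0721, 0.1821]
ee_rot: [-3.141, -0.0, -0.002]
force: [-3.1, 0.4, 5.4]
width: 0.254
gripper_force: 50.0
```

Request:
arm_command:
  targets:
    - [[0, 0, 0.005, 0, 0, 0], [0, 0, 0.005, 0, 0, 0], [0, 0, 0.005, 0, 0, 0], [0, 0, 0.005, 0, 0, 0], [0, 0, 0.005, 0, 0, 0], [0, 0, 0.005, 0, 0, 0], [0, 0, 0.005, 0, 0, 0], [0, 0, 0.005, 0, 0, 0], [0, 0, 0.005, 0, 0, 0], [0, 0, 0, 0, 0, 0]]

```text
clock: 32.98
position: [0.6307, -0.0727, 0.1356]
ee_rot: [-3.142, 0.0, 0.002]
force: [-1.0, 0.5, -1.0]
width: 0.252
gripper_force: 50.0
```

```bash
python3 - <<'E' 2>/dev/null
from h import *
go(.4535,-.038,.239); print(arm.observe()['force'].round(1))
E
```

```text
turn [-0.      0.001  -0.0003] shift [-0.1772 -0.0347 -0.1034] t 32.98 pos [ 0.6307 -0.0727  0.1356]
[-1.   0.5 -1. ]
```

Stub C is through as well. Lift, go back to the block, and check the bores on the way.

Request:
arm_command:
  targets:
    - [[0, 0, -0.02, 0, 0, 0], [0, 0, -0.035, 0, 0, 0], [0, 0, -0.04, 0, 0, 0], [-0.044, -0.009, 0, 0, 0, 0], [-0.044, -0.009, 0, 0, 0, 0], [-0.044, -0.009, 0, 0, 0, 0], [-0.045, -0.008, 0, 0, 0, 0], [0, 0, 0, 0, 0, 0], [0, 0, 0, 0, 0, 0]]

```text
clock: 34.1
position: [0.4549, -0.0377, 0.2318]
ee_rot: [3.141, -0.001, 0.003]
force: [0.5, -0.1, -0.7]
width: 0.254
gripper_force: 50.0
```

```bash
python3 - <<'E' 2>/dev/null
from h import *
c=snap('wrist','w15.png'); brass(c); drift(c); go(.4535,-.038,.106)
P=c['P']; b=(abs(P[...,2]-.075)<.003)&(abs(P[...,0]-.453)<.06)&(abs(P[...,1]+.037)<.06); print('block',cv2.minAreaRect(P[b][:,:2].astype(np.float32)))
g=cv2.cvtColor(c['rgb'],cv2.COLOR_RGB2GRAY)[180:212,270:300]
i=np.argwhere(g<np.percentile(g,6)); m=i.mean(0); print('hole',m+[180,270],ray(c,m[1]+270,m[0]+180,.075).round(4),g.min(),np.median(g))
# one montage: this view's upper part + scene crop
s=arm.get_image('scene')['pixels']
a=cv2.resize(c['rgb'][:230,110:390],None,fx=2,fy=2); d=cv2.resize(s[195:310,255:395],(560,460))[:140*3]
cv2.imwrite('pics/m15.png',np.hstack([cv2.resize(a,(400,330)),cv2.resize(s[200:300,265:386],(400,330),interpolation=cv2.INTER_CUBIC)])[...,::-1])
E
```

```text
red n 2553 z [-0.0305  0.0248]
-0.025 -0.01 x95 [0.0109 0.0123] y [-0.0087  0.0008  0.0108] 600
-0.01 0.01 x95 [0.0105 0.0122] y [-0.0101  0.0013  0.0126] 714
0.01 0.028 x95 [0.0106 0.0121] y [-0.0095  0.0008  0.0122] 405
rod z 0.055 x97 [0.0036 0.0043] y 0.0014 65
rod z 0.07 x97 [0.0035 0.0043] y 0.0008 69
rod z 0.085 x97 [0.0034 0.0041] y 0.0011 52
zmax 0.2314
turn [ 0.     -0.0015 -0.0005] shift [-0.0017  0.0003  0.1257] t 34.15 pos [ 0.4552 -0.0377  0.2317]
block ((0.45336535573005676, -0.039440348744392395), (0.06473641097545624, 0.06383118033409119), 1.6888362169265747)
hole [200.62222222 284.48888889] [ 0.4539 -0.042   0.075 ] 19 45.0
```

View pics/m15.png

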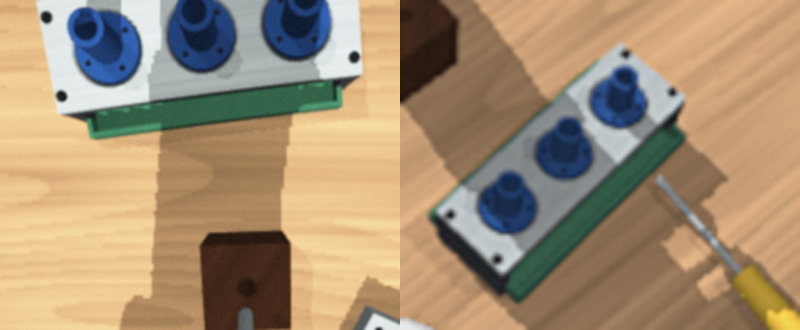

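Montage: all three hubs sit in the nests with open bores, and the nose is by the block's hole at (246,288). Lower the drift into the block.

Request:
arm_command:
  targets:
    - [[-0.002, 0.0006, 0, 0, 0, 0], [0, 0, 0.03, 0, 0, 0], [0, 0, 0.02, 0, 0, 0], [0, 0, 0.01, 0, 0, 0], [0, 0, 0.006, 0, 0, 0], [0, 0, 0.006, 0, 0, 0], [0, 0, 0, 0, 0, 0], [0, 0, 0, 0, 0, 0]]

```text
clock: 35.2
position: [0.4523, -0.0381, 0.1596]
ee_rot: [3.142, -0.0, 0.001]
force: [0.1, -0.3, -1.9]
width: 0.25
gripper_force: 50.0
```

Request:
arm_command:
  targets:
    - [[0.0008, 0, 0.012, 0, 0, 0], [0, 0, 0.012, 0, 0, 0], [0, 0, 0.012, 0, 0, 0], [0, 0, 0.01, 0, 0, 0], [0, 0, 0.005, 0, 0, 0], [0, 0, 0, 0, 0, 0], [0, 0, 0, 0, 0, 0]]

```text
clock: 36.08
position: [0.4531, -0.0381, 0.1085]
ee_rot: [3.142, -0.001, 0.001]
force: [-0.5, 0.9, -1.2]
width: 0.255
gripper_force: 50.0
```

Request:
arm_command:
  targets:
    - [[0, 0, 0.002, 0, 0, 0], [0, 0, 0, 0, 0, 0], [0, 0, 0, 0, 0, 0]]

```text
clock: 36.45
position: [0.4529, -0.0382, 0.1063]
ee_rot: [3.142, -0.001, 0.0]
force: [0.4, 0.5, 0.7]
width: 0.254
gripper_force: 50.0
```

Request:
arm_command:
  targets:
    - [[0, 0, 0, 0, 0, 0], [0, 0, 0, 0, 0, 0], [0, 0, 0, 0, 0, 0], [0, 0, -0.03, 0, 0, 0], [0, 0, -0.04, 0, 0, 0], [0, 0, -0.04, 0, 0, 0], [0, 0, 0, 0, 0, 0], [0, 0, 0, 0, 0, 0]]
  jaw: 0.045

```text
clock: 37.45
position: [0.4525, -0.0383, 0.2158]
ee_rot: [3.141, -0.001, -0.0]
force: [-0.8, -0.3, -0.5]
width: 0.487
gripper_force: 0.0
```

```bash
python3 - <<'E' 2>/dev/null
from h import *
c=snap('wrist','w16.png'); P=c['P']; hsv=cv2.cvtColor(c['rgb'],cv2.COLOR_RGB2HSV)
red=((hsv[...,0]<8)|(hsv[...,0]>172))&(hsv[...,1]>150)&(P[...,2]>.128)&(P[...,2]<.145)
print('redtop',red.sum(),cv2.minEnclosingCircle(P[red][:,:2].astype(np.float32)),np.median(P[red][:,2])); go(.615,.0548,.135)
def rim(c):
    t=(P[...,2]>.024)&(P[...,2]<.032)&(P[...,1]<-.19)&(P[...,1]>-.38)&(P[...,0]>.42)&(P[...,0]<.6)&(hsv[...,1]<80)
    print('rim',circ(P[t][:,:2]).round(4),t.sum())
rim(c); hubs(c,.005)
E
```

```text
redtop 692 ((0.45350968837738037, -0.039295412600040436), 0.012402738444507122) 0.13510041951941948
turn [ 0.0001  0.0014 -0.0003] shift [ 0.1628 -0.0931  0.0804] t 37.5 pos [ 0.4522 -0.0383  0.2154]
rim [ 0.5155 -0.2836  0.0761] 1572
hub px [183.  30.] flange [0 0] r 0 barrel [0.6042 0.0459 0.0525] top [0.6106 0.0491]
hub px [249.  23.] flange [0 0] r 0 barrel [ 0.6086 -0.015   0.0527] top [ 0.6155 -0.0107]
hub px [318.  16.] flange [0 0] r 0 barrel [ 0.6178 -0.0681  0.0524] top [ 0.6209 -0.0722]
hub px [483.  99.] flange [ 0.5556 -0.2581] r 0.0224 barrel [ 0.555  -0.2556  0.0442] top [ 0.5553 -0.2573]
hub px [515. 137.] flange [ 0.5127 -0.3093] r 0.0487 barrel [ 0.5165 -0.2997  0.0432] top [ 0.516  -0.2971]
hub px [ 40. 215.] flange [0.4224 0.2584] r 0.0206 barrel [0.4233 0.2567 0.0401] top [0.4211 0.261 ]
```

The drift is home: its top is at z 0.135, centred and upright. Fetch A from nest2.

Request:
arm_command:
  targets:
    - [[0.041, -0.0232, 0, 0, 0, 0], [0.041, -0.0232, 0, 0, 0, 0], [0.041, -0.0232, 0, 0, 0, 0], [0.0395, -0.0232, 0, 0, 0, 0], [0, 0, 0.04, 0, 0, 0], [0, 0, 0.04, 0, 0, 0], [0, 0, 0.025, 0, 0, 0], [0, 0, 0.021, 0, 0, 0], [0, 0, 0, 0, 0, 0], [0, 0, 0, 0, 0, 0]]

```text
clock: 38.75
position: [0.6154, 0.0548, 0.0903]
ee_rot: [-3.141, 0.0, 0.001]
force: [-0.3, -0.5, 0.6]
width: 0.494
gripper_force: 0.0
```

Request:
arm_command:
  targets:
    - [[0, 0, 0, 0, 0, 0], [0, 0, 0, 0, 0, 0], [0, 0, 0, 0, 0, 0], [0, 0, -0.03, 0, 0, 0], [0, 0, -0.04, 0, 0, 0], [0, 0, -0.03, 0, 0, 0], [0, 0, 0, 0, 0, 0], [0, 0, 0, 0, 0, 0]]
  jaw: 0.01
  newtons: 25

```text
clock: 39.75
position: [0.6149, 0.0543, 0.1896]
ee_rot: [3.141, -0.001, -0.001]
force: [0.5, 0.5, -0.6]
width: 0.242
gripper_force: 25.0
```

```bash
python3 - <<'E' 2>/dev/null
from h import *
c=snap('wrist','w17.png'); held(c); go(.50,-.26,.19)
E
```

```text
n 3119 z range [-0.0087  0.037 ]
flange circ [0.0041 0.0011] 0.02098906971514225 zmed 0.032070988532282727 [0.0033 0.001  0.0147]
barrel xmax [0.008  0.0112] ymed 0.0013
brass 2 [-0.0083  0.0011 -0.0198]
turn [ 0.0005  0.0018 -0.0004] shift [-0.1146  0.3143 -0.0009] t 39.8 pos [0.6146 0.0543 0.1891]
```

Request:
arm_command:
  targets:
    - [[-0.0236, 0.0478, 0, 0, 0, 0], [-0.0236, 0.0478, 0, 0, 0, 0], [-0.0236, 0.0478, 0, 0, 0, 0], [-0.0236, 0.0478, 0, 0, 0, 0], [-0.0236, 0.0478, 0, 0, 0, 0], [-0.0236, 0.0478, 0, 0, 0, 0], [-0.0236, 0.0478, 0, 0, 0, 0], [0, 0, 0, 0, 0, 0], [0, 0, 0, 0, 0, 0], [0, 0, 0, 0, 0, 0]]

```text
clock: 41.05
position: [0.4507, -0.2783, 0.1899]
ee_rot: [-3.141, -0.003, 0.0]
force: [-0.3, -0.4, -0.5]
width: 0.236
gripper_force: 25.0
```

```bash
cat >> h.py <<'E'
def tray(c):
    P=c['P']; hsv=cv2.cvtColor(c['rgb'],cv2.COLOR_RGB2HSV)
    t=(P[...,2]>.024)&(P[...,2]<.032)&(P[...,1]<-.19)&(P[...,1]>-.38)&(P[...,0]>.42)&(P[...,0]<.6)&(hsv[...,1]<80)
    r=circ(P[t][:,:2]); print('rim',r.round(4),t.sum())
    # hub tops: blue points at 0.05..0.056 clustered
    s=arm.observe()
    m=((hsv[...,0]>100)&(hsv[...,0]<125)&(hsv[...,1]>110)&(np.abs(P[...,2]-.0535)<.003)).astype(np.uint8)
    fl=(hsv[...,0]>100)&(hsv[...,0]<125)&(hsv[...,1]>110)&(np.abs(P[...,2]-.013)<.0035)
    k,l,st,ce=cv2.connectedComponentsWithStats(m)
    for i in range(1,k):
        if st[i,4]<25: continue
        t0=np.array(cv2.minEnclosingCircle(P[l==i][:,:2].astype(np.float32))[0])
        q=P[fl][:,:2]; d=np.hypot(*(q-t0).T); q=q[(d<.026)]
        from scipy.optimize import least_squares
        print('hub',ce[i].round(),'top',t0.round(4),'rel',(t0-r[:2]).round(4),'ang',np.degrees(np.arctan2(*(t0-r[:2])[::-1])).round(1),'r',np.hypot(*(t0-r[:2])).round(4), 'R',round(cv2.minEnclosingCircle(P[l==i][:,:2].astype(np.float32))[1],4))
E
python3 - <<'E' 2>/dev/null
from h import *
c=snap('wrist','w18.png'); np.savez('w18.npz',**c); held(c); tray(c); go(.50,-.26,.19)
E
```

```text
n 3070 z range [-0.0083  0.0358]
flange circ [0.0037 0.0009] 0.02100864239037037 zmed 0.032486326673747734 [0.002  0.001  0.0151]
barrel xmax [0.0078 0.011 ] ymed 0.0007
brass 5 [-0.009  -0.01   -0.0192]
rim [ 0.5152 -0.2843  0.0761] 2515
hub [56. 17.] top [ 0.6192 -0.0826] rel [0.104  0.2017] ang 62.7 r 0.2269 R 0.0166
hub [258.  88.] top [ 0.5552 -0.2591] rel [0.04   0.0252] ang 32.2 r 0.0473 R 0.0113
hub [339. 133.] top [ 0.5175 -0.3312] rel [ 0.0022 -0.0469] ang -87.3 r 0.0469 R 0.0113
hub [287. 135.] top [ 0.5154 -0.2839] rel [0.0002 0.0004] ang 60.3 r 0.0004 R 0.0111
turn [-0.0007  0.0001  0.0022] shift [ 0.0493 -0.0184 -0.    ] t 41.1 pos [ 0.4507 -0.2784  0.19  ]
```

View pics/w18.png

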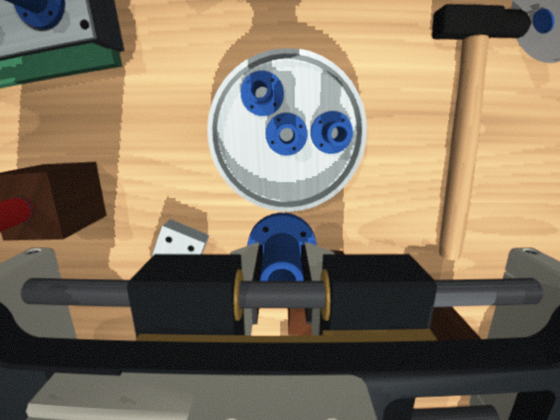

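Picture: the tray at (287,130) holds hubs at the middle (287,135), at (258,88) and at (339,133). The free places lie at 92, 152, 212 and 332 deg. A goes to 332 deg with the jaws closing tangentially (yaw -27.6).

Request:
arm_command:
  targets:
    - [[0, 0, 0, 0, 0, 0.16], [0, 0, 0, 0, 0, 0.16], [0, 0, 0, 0, 0, 0.16], [0, 0, 0, 0, 0, 0], [0, 0, 0, 0, 0, 0]]

```text
clock: 41.72
position: [0.4504, -0.2793, 0.1902]
ee_rot: [-3.053, 0.74, 0.0]
force: [0.3, 0.5, -1.3]
width: 0.239
gripper_force: 25.0
```

```bash
python3 - <<'E' 2>/dev/null
from h import *
go(.557,-.305,.19,-27.5); print(arm.observe()['joints'].round(2))
E
```

```text
turn [-0.      0.0001  0.0044] shift [ 0.1064 -0.0265  0.0002] t 41.73 pos [ 0.4504 -0.2793  0.1902]
[ 0.67  0.36 -0.28  1.86  0.12  0.94 -1.71]
```

Request:
arm_command:
  targets:
    - [[0.036, -0.009, 0, 0, 0, 0], [0.036, -0.009, 0, 0, 0, 0], [0.0344, -0.0085, 0, 0, 0, 0], [0, 0, 0.03, 0, 0, 0], [0, 0, 0.03, 0, 0, 0], [0, 0, 0.02, 0, 0, 0], [0, 0, 0, 0, 0, 0], [0, 0, 0, 0, 0, 0]]

```text
clock: 42.72
position: [0.5572, -0.3057, 0.1111]
ee_rot: [3.052, -0.745, 0.002]
force: [0.1, -1.2, 0.4]
width: 0.242
gripper_force: 25.0
```

```bash
python3 - <<'E' 2>/dev/null
from h import *
c=snap('wrist','w19.png'); held(c); tray(c); go(.557,-.305,.046,-27.5)
E
```

```text
n 3112 z range [-0.0079  0.0371]
flange circ [0.0037 0.0012] 0.021632494404911995 zmed 0.03284820654958172 [0.001  0.0012 0.0163]
barrel xmax [0.0081 0.0113] ymed 0.0014
brass 0 [nan nan nan]
rim [ 0.5154 -0.2845  0.0761] 1219
hub [223. 252.] top [ 0.5638 -0.2618] rel [0.0483 0.0227] ang 25.2 r 0.0534 R 0.0054
hub [339. 252.] top [ 0.5253 -0.3376] rel [ 0.0098 -0.0531] ang -79.5 r 0.054 R 0.0038
turn [-0.0002 -0.0017  0.0005] shift [-0.0007 -0.0006  0.0654] t 42.77 pos [ 0.5574 -0.3058  0.1114]
```

Request:
arm_command:
  targets:
    - [[-0.0004, -0.0008, 0.02, 0, 0, 0], [0, 0, 0.025, 0, 0, 0], [0, 0, 0.01, 0, 0, 0], [0, 0, 0.005, 0, 0, 0], [0, 0, 0.003, 0, 0, 0], [0, 0, 0, 0, 0, 0], [0, 0, 0, 0, 0, 0]]

```text
clock: 43.65
position: [0.557, -0.3049, 0.0477]
ee_rot: [3.051, -0.747, 0.001]
force: [-0.4, -0.8, -0.3]
width: 0.237
gripper_force: 25.0
```

Request:
arm_command:
  targets:
    - [[0, 0, 0.0025, 0, 0, 0], [0, 0, 0, 0, 0, 0], [0, 0, 0, 0, 0, 0]]

```text
clock: 44.02
position: [0.5571, -0.3049, 0.0457]
ee_rot: [3.051, -0.747, 0.002]
force: [-2.6, 1.5, 7.5]
width: 0.237
gripper_force: 25.0
```

Request:
arm_command:
  targets:
    - [[0, 0, 0, 0, 0, 0], [0, 0, 0, 0, 0, 0], [0, 0, -0.02, 0, 0, 0], [0, 0, -0.04, 0, 0, 0], [0, 0, -0.04, 0, 0, -0.16], [0, 0, -0.045, 0, 0, -0.16], [0, 0, 0, 0, 0, -0.16], [0.011, -0.0494, 0, 0, 0, 0], [0.011, -0.0494, 0, 0, 0, 0], [0.011, -0.0494, 0, 0, 0, 0]]
  jaw: 0.034

```text
clock: 45.28
position: [0.5901, -0.1552, 0.1913]
ee_rot: [3.141, -0.001, 0.002]
force: [1.1, -0.5, 0.3]
width: 0.373
gripper_force: 0.0
```

Request:
arm_command:
  targets:
    - [[0.011, -0.0494, 0, 0, 0, 0], [0.011, -0.0494, 0, 0, 0, 0], [0.0115, -0.0495, 0, 0, 0, 0], [0, 0, 0.025, 0, 0, 0], [0, 0, 0.025, 0, 0, 0], [0, 0, 0, 0, 0, 0], [0, 0, 0, 0, 0, 0]]
  jaw: 0.045

```text
clock: 46.15
position: [0.6239, -0.0083, 0.1413]
ee_rot: [-3.142, 0.001, -0.002]
force: [-0.1, 0.6, 1.3]
width: 0.488
gripper_force: 0.0
```

```bash
python3 - <<'E' 2>/dev/null
from h import *
c=snap('wrist','w20.png'); hubs(dict(c,P=np.where((c['P'][...,0]>.58)[...,None],c['P'],np.nan)),.05); go(.623,-.0085,.09)
E
```

```text
hub px [364. 216.] flange [ 0.6316 -0.0737] r 0.0227 barrel [ 0.6325 -0.0716  0.09  ] top [ 0.632  -0.0724]
hub px [282. 225.] flange [ 0.6232 -0.0095] r 0.022 barrel [ 0.6248 -0.0096  0.0903] top [ 0.6242 -0.0096]
turn [-0.     -0.0022 -0.0007] shift [-0.0011  0.0002  0.0514] t 46.2 pos [ 0.6241 -0.0083  0.1414]
```

Request:
arm_command:
  targets:
    - [[-0.0009, 0.0002, 0.02, 0, 0, 0], [0, 0, 0.02, 0, 0, 0], [0, 0, 0.011, 0, 0, 0], [0, 0, 0, 0, 0, 0], [0, 0, 0, 0, 0, 0]]

```text
clock: 46.82
position: [0.623, -0.0083, 0.0897]
ee_rot: [-3.141, 0.001, -0.002]
force: [0.6, -0.4, -0.2]
width: 0.486
gripper_force: 0.0
```

Request:
arm_command:
  targets:
    - [[0, 0, 0, 0, 0, 0], [0, 0, 0, 0, 0, 0], [0, 0, 0, 0, 0, 0], [0, 0, -0.03, 0, 0, 0], [0, 0, -0.04, 0, 0, 0], [0, 0, -0.03, 0, 0, -0.14], [0, 0, 0, 0, 0, -0.14], [0, 0, 0, 0, 0, -0.14], [0, 0, 0, 0, 0, -0.145], [0, 0, 0, 0, 0, 0]]
  jaw: 0.01

```text
clock: 48.08
position: [0.6222, -0.0086, 0.1885]
ee_rot: [-3.017, -0.874, 0.001]
force: [-0.2, -0.0, -0.6]
width: 0.237
gripper_force: 25.0
```

Request:
arm_command:
  targets:
    - [[0, 0, 0, 0, 0, 0], [0, 0, 0, 0, 0, 0]]

```text
clock: 48.32
position: [0.6224, -0.0084, 0.1887]
ee_rot: [3.018, 0.873, -0.0]
force: [-0.3, -0.0, -0.8]
width: 0.236
gripper_force: 25.0
```

```bash
python3 - <<'E' 2>/dev/null
from h import *
c=snap('wrist','w21.png'); held(c); print(arm.observe()['joints'].round(2)); go(.4756,-.309,.19,32.4)
E
```

```text
n 3133 z range [-0.01    0.0364]
flange circ [0.0043 0.0004] 0.021069059148430824 zmed 0.030719011471871456 [0.0025 0.0006 0.0152]
barrel xmax [0.0082 0.0109] ymed 0.0004
brass 2 [-0.0093  0.0006 -0.0197]
[ 0.31  0.55 -0.57  1.61  0.33  1.08 -1.36]
turn [ 0.0001  0.0001 -0.002 ] shift [-0.285   0.1752 -0.0012] t 48.38 pos [ 0.6224 -0.0083  0.1888]
```

Request:
arm_command:
  targets:
    - [[-0.0407, 0.025, 0, 0, 0, 0], [-0.0407, 0.025, 0, 0, 0, 0], [-0.0407, 0.025, 0, 0, 0, 0], [-0.0407, 0.025, 0, 0, 0, 0], [-0.0407, 0.025, 0, 0, 0, 0], [-0.0407, 0.025, 0, 0, 0, 0], [-0.0408, 0.025, 0, 0, 0, 0], [0, 0, 0.03, 0, 0, 0], [0, 0, 0.03, 0, 0, 0], [0, 0, 0.015, 0, 0, 0]]

```text
clock: 49.62
position: [0.4746, -0.3086, 0.1124]
ee_rot: [-3.016, -0.874, 0.002]
force: [0.2, 0.1, -1.0]
width: 0.239
gripper_force: 25.0
```

Request:
arm_command:
  targets:
    - [[0, 0, 0, 0, 0, 0], [0, 0, 0, 0, 0, 0]]

```text
clock: 49.88
position: [0.4761, -0.3088, 0.1148]
ee_rot: [3.016, 0.875, 0.002]
force: [1.0, -0.1, -0.5]
width: 0.236
gripper_force: 25.0
```

```bash
python3 - <<'E' 2>/dev/null
from h import *
c=snap('wrist','w22.png'); held(c); tray(c); go(.4752,-.3086,.046,32.4)
E
```

```text
n 3119 z range [-0.01    0.0342]
flange circ [0.0045 0.0002] 0.021128980442881584 zmed 0.030784483451029628 [-0.001   0.0002  0.0177]
barrel xmax [0.0082 0.011 ] ymed 0.0007
brass 6 [-0.0035  0.0042 -0.0187]
rim [ 0.5153 -0.2842  0.0761] 3953
hub [281.  92.] top [ 0.5554 -0.259 ] rel [0.04   0.0253] ang 32.3 r 0.0474 R 0.0112
hub [343. 132.] top [ 0.5572 -0.3063] rel [ 0.0418 -0.022 ] ang -27.8 r 0.0473 R 0.0112
hub [280. 167.] top [ 0.5153 -0.2839] rel [0.     0.0004] ang 89.9 r 0.0004 R 0.0111
hub [338. 200.] top [ 0.5175 -0.3309] rel [ 0.0021 -0.0466] ang -87.4 r 0.0467 R 0.0113
turn [ 0.0017 -0.0009 -0.0007] shift [-0.0006 -0.0008  0.0689] t 49.92 pos [ 0.4761 -0.3089  0.1149]
```

View pics/w22.png

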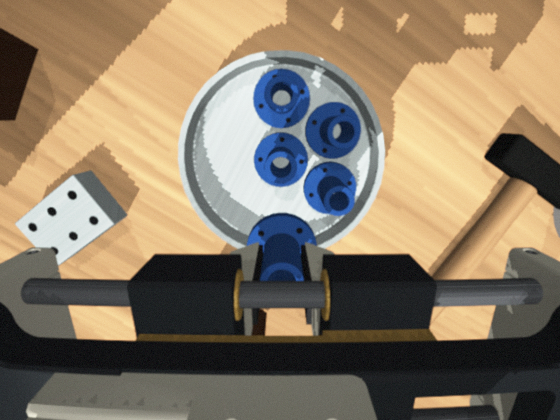

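Picture: A sits well in the tray at (333,130), and B hovers over its place at 212 deg. Lower it.

Request:
arm_command:
  targets:
    - [[-0.0006, -0.0006, 0.025, 0, 0, 0], [0, 0, 0.025, 0, 0, 0], [0, 0, 0.01, 0, 0, 0], [0, 0, 0.005, 0, 0, 0], [0, 0, 0.003, 0, 0, 0], [0, 0, 0, 0, 0, 0], [0, 0, 0, 0, 0, 0]]

```text
clock: 50.8
position: [0.4748, -0.3087, 0.0462]
ee_rot: [3.017, 0.875, 0.001]
force: [0.5, -0.3, -0.8]
width: 0.236
gripper_force: 25.0
```

Request:
arm_command:
  targets:
    - [[0, 0, 0.002, 0, 0, 0], [0, 0, 0, 0, 0, 0], [0, 0, 0, 0, 0, 0]]

```text
clock: 51.18
position: [0.4747, -0.3088, 0.044]
ee_rot: [3.017, 0.875, 0.001]
force: [0.8, -0.2, 2.0]
width: 0.236
gripper_force: 25.0
```

Request:
arm_command:
  targets:
    - [[0, 0, 0, 0, 0, 0], [0, 0, 0, 0, 0, 0], [0, 0, -0.02, 0, 0, 0], [0, 0, -0.04, 0, 0, 0], [0, 0, -0.04, 0, 0, 0.14], [0, 0, -0.046, 0, 0, 0.14], [0, 0, 0, 0, 0, 0.14], [0, 0, 0, 0, 0, 0.145], [0.0312, -0.0474, 0, 0, 0, 0], [0.0312, -0.0474, 0, 0, 0, 0]]
  jaw: 0.034

```text
clock: 52.42
position: [0.5372, -0.2133, 0.1897]
ee_rot: [3.141, -0.004, -0.0]
force: [1.1, -0.3, 0.3]
width: 0.369
gripper_force: 0.0
```

Request:
arm_command:
  targets:
    - [[0.0312, -0.0474, 0, 0, 0, 0], [0.0312, -0.0474, 0, 0, 0, 0], [0.0312, -0.0474, 0, 0, 0, 0], [0, 0, 0.025, 0, 0, 0], [0, 0, 0.025, 0, 0, 0], [0, 0, 0, 0, 0, 0], [0, 0, 0, 0, 0, 0]]
  jaw: 0.045

```text
clock: 53.3
position: [0.6309, -0.0717, 0.1405]
ee_rot: [-3.141, 0.001, -0.001]
force: [0.1, -0.0, 0.5]
width: 0.492
gripper_force: 0.0
```

```bash
python3 - <<'E' 2>/dev/null
from h import *
c=snap('wrist','w23.png'); hubs(dict(c,P=np.where((c['P'][...,0]>.58)[...,None],c['P'],np.nan)),.05); go(.631,-.072,.09)
E
```

```text
hub px [282. 224.] flange [ 0.6311 -0.073 ] r 0.0219 barrel [ 0.6327 -0.0731  0.0903] top [ 0.6321 -0.0731]
turn [ 0.     -0.0016 -0.0006] shift [-0.0001  0.0003  0.0509] t 53.35 pos [ 0.6311 -0.0717  0.1409]
```

Request:
arm_command:
  targets:
    - [[0, 0.0003, 0.02, 0, 0, 0], [0, 0, 0.02, 0, 0, 0], [0, 0, 0.011, 0, 0, 0], [0, 0, 0, 0, 0, 0], [0, 0, 0, 0, 0, 0]]

```text
clock: 53.98
position: [0.6309, -0.0718, 0.0892]
ee_rot: [-3.142, 0.0, -0.001]
force: [-0.3, -0.3, 0.5]
width: 0.488
gripper_force: 0.0
```

Request:
arm_command:
  targets:
    - [[0, 0, 0, 0, 0, 0], [0, 0, 0, 0, 0, 0], [0, 0, 0, 0, 0, 0], [0, 0, -0.03, 0, 0, 0], [0, 0, -0.04, 0, 0, 0], [0, 0, -0.03, 0, 0, 0.16], [0, 0, 0, 0, 0, 0.16], [0, 0, 0, 0, 0, 0.16], [0, 0, 0, 0, 0, 0], [0, 0, 0, 0, 0, 0]]
  jaw: 0.01

```text
clock: 55.22
position: [0.6304, -0.0719, 0.1886]
ee_rot: [3.053, -0.742, -0.0]
force: [0.2, -0.4, -0.5]
width: 0.237
gripper_force: 25.0
```

```bash
python3 - <<'E' 2>/dev/null
from h import *
c=snap('wrist','w24.png'); held(c); go(.4741,-.2613,.19,-27.5)
E
```

```text
n 3095 z range [-0.0101  0.0364]
flange circ [0.0059 0.0009] 0.0210557971149683 zmed 0.030773304386506998 [0.0046 0.0011 0.0143]
barrel xmax [0.0092 0.0117] ymed 0.001
brass 1 [-0.0096 -0.0098 -0.0198]
turn [0.0001 0.0003 0.0027] shift [-0.0512  0.2402 -0.0014] t 55.27 pos [ 0.6304 -0.0719  0.1886]
```

Request:
arm_command:
  targets:
    - [[-0.0104, 0.048, 0, 0, 0, 0], [-0.0104, 0.048, 0, 0, 0, 0], [-0.0104, 0.048, 0, 0, 0, 0], [-0.0104, 0.048, 0, 0, 0, 0], [-0.0103, 0.0482, 0, 0, 0, 0], [0, 0, 0.025, 0, 0, 0], [0, 0, 0.025, 0, 0, 0], [0, 0, 0.02, 0, 0, 0], [0, 0, 0, 0, 0, 0], [0, 0, 0, 0, 0, 0]]

```text
clock: 56.52
position: [0.474, -0.2611, 0.1194]
ee_rot: [3.052, -0.746, 0.001]
force: [0.3, -0.3, -1.1]
width: 0.238
gripper_force: 25.0
```

```bash
python3 - <<'E' 2>/dev/null
from h import *
c=snap('wrist','w25.png'); held(c); tray(c); go(.4735,-.261,.046,-27.5)
E
```

```text
n 3053 z range [-0.0098  0.0347]
flange circ [0.0048 0.0016] 0.021110503003001213 zmed 0.030871417223964893 [0.0021 0.0014 0.0157]
barrel xmax [0.0091 0.0116] ymed 0.0015
brass 3 [-0.0073 -0.0024 -0.0199]
rim [ 0.5153 -0.2843  0.0761] 3825
hub [282.  93.] top [ 0.5571 -0.3064] rel [ 0.0418 -0.0221] ang -27.8 r 0.0473 R 0.0113
hub [221. 131.] top [ 0.5554 -0.2589] rel [0.0401 0.0254] ang 32.3 r 0.0474 R 0.0112
hub [342. 132.] top [ 0.5174 -0.3309] rel [ 0.0021 -0.0466] ang -87.4 r 0.0467 R 0.0111
hub [281. 167.] top [ 0.5154 -0.2836] rel [0.     0.0007] ang 86.6 r 0.0007 R 0.0112
hub [338. 200.] top [ 0.475 -0.309] rel [-0.0403 -0.0247] ang -148.5 r 0.0473 R 0.0112
turn [-0.0001 -0.0014  0.0004] shift [-0.0006  0.0001  0.0736] t 56.58 pos [ 0.4741 -0.2612  0.1196]
```

Request:
arm_command:
  targets:
    - [[-0.0008, -0.0003, 0.025, 0, 0, 0], [0, 0, 0.025, 0, 0, 0], [0, 0, 0.015, 0, 0, 0], [0, 0, 0.005, 0, 0, 0], [0, 0, 0.003, 0, 0, 0], [0, 0, 0, 0, 0, 0], [0, 0, 0, 0, 0, 0]]

```text
clock: 57.45
position: [0.4733, -0.2605, 0.0463]
ee_rot: [3.051, -0.747, 0.001]
force: [0.0, 1.0, -1.1]
width: 0.234
gripper_force: 25.0
```

Request:
arm_command:
  targets:
    - [[0, 0, 0.002, 0, 0, 0], [0, 0, 0, 0, 0, 0], [0, 0, 0, 0, 0, 0]]

```text
clock: 57.82
position: [0.4732, -0.2605, 0.0439]
ee_rot: [3.051, -0.747, 0.001]
force: [0.3, -0.1, 2.8]
width: 0.237
gripper_force: 25.0
```

Request:
arm_command:
  targets:
    - [[0, 0, 0, 0, 0, 0], [0, 0, 0, 0, 0, 0], [0, 0, -0.02, 0, 0, 0], [0, 0, -0.04, 0, 0, 0], [0, 0, -0.04, 0, 0, -0.16], [0, 0, -0.046, 0, 0, -0.16], [0, 0, 0, 0, 0, -0.16], [-0.005, -0.052, 0, 0, 0, 0], [-0.005, -0.052, 0, 0, 0, 0], [-0.005, -0.052, 0, 0, 0, 0]]
  jaw: 0.034

```text
clock: 59.08
position: [0.4575, -0.1029, 0.1897]
ee_rot: [3.142, -0.001, 0.0]
force: [0.1, 0.4, -0.2]
width: 0.369
gripper_force: 0.0
```

Request:
arm_command:
  targets:
    - [[-0.005, -0.052, 0, 0, 0, 0], [-0.005, -0.052, 0, 0, 0, 0], [-0.005, -0.052, 0, 0, 0, 0], [-0.005, -0.052, 0, 0, 0, 0], [-0.005, -0.052, 0, 0, 0, 0], [-0.005, -0.052, 0, 0, 0, 0], [-0.005, -0.052, 0, 0, 0, 0], [0, 0, 0.02, 0, 0, 0], [0, 0, 0, 0, 0, 0], [0, 0, 0, 0, 0, 0]]
  jaw: 0.045

```text
clock: 60.32
position: [0.4233, 0.259, 0.17]
ee_rot: [3.141, -0.002, -0.0]
force: [-0.4, -0.2, 0.8]
width: 0.491
gripper_force: 0.0
```

```bash
python3 - <<'E' 2>/dev/null
from h import *
c=snap('wrist','w26.png'); hubs(c); go(.424,.2598,.039); print(arm.observe()['joints'].round(2))
E
```

```text
hub px [279. 199.] flange [0.4231 0.2607] r 0.0214 barrel [0.4238 0.2606 0.0407] top [0.4234 0.2606]
turn [ 0.0002 -0.0004 -0.0017] shift [ 0.0005 -0.0008  0.1312] t 60.38 pos [0.4235 0.259  0.1702]
[-0.17  0.39 -0.63  1.94  0.29  0.91 -2.51]
```

Request:
arm_command:
  targets:
    - [[-0.0004, -0.002, 0.03, 0, 0, 0], [0, 0, 0.035, 0, 0, 0], [0, 0, 0.035, 0, 0, 0], [0, 0, 0.03, 0, 0, 0], [0, 0, 0, 0, 0, 0], [0, 0, 0, 0, 0, 0]]

```text
clock: 61.12
position: [0.4235, 0.2619, 0.041]
ee_rot: [-3.141, 0.001, -0.002]
force: [0.7, -0.6, -0.6]
width: 0.49
gripper_force: 0.0
```

Request:
arm_command:
  targets:
    - [[0, 0, 0, 0, 0, 0], [0, 0, 0, 0, 0, 0], [0, 0, 0, 0, 0, 0], [0, 0, -0.03, 0, 0, 0], [0, 0, -0.05, 0, 0, 0], [0, 0, -0.05, 0, 0, 0], [0, 0, -0.05, 0, 0, 0], [0, 0, 0, 0, 0, 0], [0, 0, 0, 0, 0, 0]]
  jaw: 0.01

```text
clock: 62.25
position: [0.4225, 0.2612, 0.2193]
ee_rot: [3.141, -0.001, -0.0]
force: [0.5, -0.1, -0.3]
width: 0.237
gripper_force: 25.0
```

Request:
arm_command:
  targets:
    - [[0.009, 0.05, 0, 0, 0, 0], [0.009, 0.05, 0, 0, 0, 0], [0.009, 0.05, 0, 0, 0, 0], [0.009, 0.05, 0, 0, 0, 0], [0.009, 0.05, 0, 0, 0, 0], [0.009, 0.05, 0, 0, 0, 0], [0.009, 0.05, 0, 0, 0, 0], [0.009, 0.05, 0, 0, 0, 0], [0.009, 0.05, 0, 0, 0, 0], [0.009, 0.047, 0, 0, 0, 0]]

```text
clock: 63.5
position: [0.5116, -0.237, 0.2177]
ee_rot: [-3.141, 0.001, 0.005]
force: [0.8, -0.2, -0.6]
width: 0.234
gripper_force: 25.0
```

```bash
python3 - <<'E' 2>/dev/null
from h import *
c=snap('wrist','w27.png'); held(c); go(.513,-.236,.19,92.4); print(arm.observe()['joints'].round(2))
E
```

```text
n 2987 z range [-0.0091  0.0369]
flange circ [ 0.0047 -0.0066] 0.02067844569683075 zmed 0.031663320747638994 [ 0.0031 -0.0066  0.014 ]
barrel xmax [0.0074 0.0101] ymed -0.0066
brass 3 [-0.0082  0.0044 -0.0197]
turn [-1.0000e-04  4.6000e-03 -1.6203e+00] shift [0.0088 0.0018 0.0273] t 63.55 pos [ 0.5116 -0.2448  0.2173]
[ 0.66  0.41 -0.42  1.73  0.19  1.05 -1.41]
```

Request:
arm_command:
  targets:
    - [[0, 0, 0, 0, 0, -0.161], [0, 0, 0, 0, 0, -0.161], [0, 0, 0, 0, 0, -0.161], [0, 0, 0, 0, 0, -0.161], [0, 0, 0, 0, 0, -0.161], [0, 0, 0, 0, 0, -0.161], [0, 0, 0, 0, 0, -0.161], [0, 0, 0, 0, 0, -0.161], [0, 0, 0, 0, 0, -0.161], [0, 0, 0, 0, 0, -0.164]]

```text
clock: 64.8
position: [0.5116, -0.2348, 0.2179]
ee_rot: [-2.166, -2.272, 0.002]
force: [0.1, 0.7, -1.8]
width: 0.235
gripper_force: 25.0
```

Request:
arm_command:
  targets:
    - [[0, 0, 0.02, 0, 0, 0], [0, 0, 0.03, 0, 0, 0], [0, 0, 0.03, 0, 0, 0], [0, 0, 0, 0, 0, 0], [0, 0, 0, 0, 0, 0], [0, 0, 0, 0, 0, 0]]

```text
clock: 65.55
position: [0.5132, -0.2354, 0.1408]
ee_rot: [2.173, 2.266, 0.001]
force: [0.2, -0.1, -0.0]
width: 0.241
gripper_force: 25.0
```

```bash
python3 - <<'E' 2>/dev/null
from h import *
c=snap('wrist','w28.png'); held(c); tray(c); go(.513,-.236,.19,92.4); print(arm.observe()['joints'].round(2))
E
```

```text
n 3005 z range [-0.0086  0.0367]
flange circ [ 0.0037 -0.0009] 0.021334797143936157 zmed 0.032089387065432406 [-0.0005 -0.0008  0.0164]
barrel xmax [0.007  0.0099] ymed -0.0008
brass 1 [ 0.0088 -0.0116 -0.0184]
rim [ 0.5154 -0.2844  0.0764] 1385
hub [231. 243.] top [ 0.4732 -0.2604] rel [-0.0422  0.024 ] ang 150.4 r 0.0486 R 0.0109
hub [333. 243.] top [ 0.5552 -0.258 ] rel [0.0398 0.0265] ang 33.6 r 0.0478 R 0.0107
hub [282. 319.] top [ 0.5175 -0.3297] rel [ 0.0021 -0.0453] ang -87.3 r 0.0453 R 0.0114
turn [0.0015 0.0008 0.    ] shift [-0.0006 -0.0002 -0.0492] t 65.6 pos [ 0.5132 -0.2354  0.1408]
[ 0.86  0.56 -0.75  1.8   0.46  0.96 -0.05]
```

Request:
arm_command:
  targets:
    - [[0, 0.0009, 0.025, 0, 0, 0], [0, 0, 0.025, 0, 0, 0], [0, 0, 0.025, 0, 0, 0], [0, 0, 0.01, 0, 0, 0], [0, 0, 0.005, 0, 0, 0], [0, 0, 0.003, 0, 0, 0], [0, 0, 0, 0, 0, 0], [0, 0, 0, 0, 0, 0]]

```text
clock: 66.6
position: [0.5138, -0.2355, 0.0473]
ee_rot: [2.174, 2.267, 0.0]
force: [0.7, -0.5, -0.7]
width: 0.237
gripper_force: 25.0
```

Request:
arm_command:
  targets:
    - [[0, 0, 0.002, 0, 0, 0], [0, 0, 0, 0, 0, 0], [0, 0, 0, 0, 0, 0]]

```text
clock: 66.97
position: [0.5138, -0.2355, 0.0453]
ee_rot: [2.174, 2.267, 0.0]
force: [-1.2, 0.1, 5.0]
width: 0.238
gripper_force: 25.0
```

Request:
arm_command:
  targets:
    - [[0, 0, 0, 0, 0, 0], [0, 0, 0, 0, 0, 0], [0, 0, -0.02, 0, 0, 0], [0, 0, -0.04, 0, 0, 0], [0, 0, -0.05, 0, 0, 0], [-0.05, 0, -0.06, 0, 0, 0], [-0.05, 0, 0, 0, 0, 0], [-0.03, 0, 0, 0, 0, 0], [0, 0, 0, 0, 0, 0], [0, 0, 0, 0, 0, 0]]
  jaw: 0.034

```text
clock: 68.22
position: [0.5187, -0.3541, 0.2036]
ee_rot: [2.173, 2.269, 0.002]
force: [-0.2, 1.5, 0.3]
width: 0.37
gripper_force: 0.0
```

```bash
python3 - <<'E' 2>/dev/null
from h import *
c=snap('wrist','w29.png'); print(arm.observe()['position'].round(3)); P=c['P']; hsv=cv2.cvtColor(c['rgb'],cv2.COLOR_RGB2HSV)
tray(c)
fl=(hsv[...,0]>100)&(hsv[...,0]<125)&(hsv[...,1]>110)&(P[...,2]>.005)&(P[...,2]<.02); print('flange z pct',np.percentile(P[fl][:,2],[5,50,95]).round(4))
for n in('wrist','top','scene'):
    c=snap(n,'f_'+n+'.png'); P=c['P']; hsv=cv2.cvtColor(c['rgb'],cv2.COLOR_RGB2HSV)
    red=((hsv[...,0]<8)|(hsv[...,0]>172))&(hsv[...,1]>150)&(P[...,2]>.128)&(P[...,2]<.145)&(abs(P[...,0]-.453)<.04)
    if red.sum()>5: print(n,'drift top',P[red].mean(0).round(4),red.sum())
    b=((hsv[...,0]>100)&(hsv[...,0]<125)&(hsv[...,1]>110)&(P[...,0]>.3)&(P[...,1]>-.2)&(P[...,1]<.4)&(P[...,2]>.003)&(P[...,2]<.12)); print(n,'blue elsewhere',b.sum(), P[b].mean(0).round(3) if b.any() else '')
    y=((hsv[...,0]>14)&(hsv[...,0]<32)&(hsv[...,1]>120)&(P[...,2]<.035)&(abs(P[...,0]-.622)<.075)&(abs(P[...,1]+.009)<.13)); print(n,'yellow near pan',y.sum(), P[y].mean(0).round(3) if y.any() else '')
E
```

```text
[ 0.519 -0.354  0.203]
rim [ 0.5152 -0.2845  0.0761] 2307
hub [268.  72.] top [ 0.5006 -0.235 ] rel [-0.0147  0.0495] ang 106.5 r 0.0516 R 0.0111
hub [326. 103.] top [ 0.5554 -0.2593] rel [0.0401 0.0252] ang 32.1 r 0.0474 R 0.0112
hub [232. 105.] top [ 0.4684 -0.2649] rel [-0.0469  0.0196] ang 157.3 r 0.0508 R 0.0111
hub [282. 128.] top [ 0.5152 -0.2837] rel [-0.0001  0.0008] ang 93.9 r 0.0008 R 0.0112
hub [239. 154.] top [ 0.4749 -0.3091] rel [-0.0403 -0.0247] ang -148.5 r 0.0472 R 0.0112
hub [324. 154.] top [ 0.5572 -0.3062] rel [ 0.042  -0.0217] ang -27.4 r 0.0473 R 0.0112
hub [281. 178.] top [ 0.5173 -0.331 ] rel [ 0.002  -0.0465] ang -87.5 r 0.0466 R 0.0111
flange z pct [0.0119 0.0132 0.0146]
wrist blue elsewhere 10 [ 0.737 -0.179  0.045]
wrist yellow near pan 0 
top drift top [ 0.4524 -0.036   0.1345] 43
top blue elsewhere 183 [0.874 0.132 0.023]
top yellow near pan 1147 [ 0.614 -0.015  0.001]
scene drift top [ 0.4554 -0.0383  0.1344] 67
scene blue elsewhere 49 [0.782 0.231 0.025]
scene yellow near pan 0
```

D moved about 13 mm to the wall after its release, so it was probably knocked, but it is still in the tray. I'll check D and C for flatness, and the pan for the stubs.

```bash
python3 - <<'E' 2>/dev/null
from h import *
c=snap('wrist','w30.png'); P=c['P']; hsv=cv2.cvtColor(c['rgb'],cv2.COLOR_RGB2HSV); print(arm.observe()['position'].round(3))
bl=(hsv[...,0]>100)&(hsv[...,0]<125)&(hsv[...,1]>110)
for x,y in((.5006,-.235),(.5554,-.2593),(.4684,-.2649),(.5152,-.2837),(.4749,-.3091),(.5572,-.3062),(.5173,-.331)):
    d=np.hypot(P[...,0]-x,P[...,1]-y)
    q=P[bl&(d<.021)&(d>.0125)&(P[...,2]>0)&(P[...,2]<.03)]; A=np.c_[q[:,:2]-[x,y],np.ones(len(q))]; s=np.linalg.lstsq(A,q[:,2],rcond=None)[0]
    t=P[bl&(d<.0125)&(P[...,2]>.045)]; print((x,y),'flange z',s[2].round(4),'slope',s[:2].round(3),'top z',np.median(t[:,2]).round(4),len(q),len(t))
s=snap('scene'); Q=s['P']; h=cv2.cvtColor(s['rgb'],cv2.COLOR_RGB2HSV)
m=(abs(Q[...,0]-.622)<.05)&(abs(Q[...,1]+.009)<.1)&(Q[...,2]<.04); print('pan px',m.sum(),'brass-hue in it',(m&(h[...,0]>12)&(h[...,0]<35)&(h[...,1]>90)).sum())
E
```

```text
[ 0.519 -0.354  0.203]
(0.5006, -0.235) flange z 0.0132 slope [-0.005 -0.002] top z 0.053 723 343
(0.5554, -0.2593) flange z 0.0131 slope [-0.004 -0.   ] top z 0.053 698 297
(0.4684, -0.2649) flange z 0.0132 slope [0.    0.003] top z 0.0531 687 293
(0.5152, -0.2837) flange z 0.0131 slope [-0.001 -0.004] top z 0.053 776 270
(0.4749, -0.3091) flange z 0.0132 slope [0.003 0.   ] top z 0.0529 616 292
(0.5572, -0.3062) flange z 0.0132 slope [-0.002  0.   ] top z 0.0529 608 292
(0.5173, -0.331) flange z 0.0133 slope [-0.002 -0.001] top z 0.053 584 284
pan px 718 brass-hue in it 78
```

All seven hubs stand flat, the bores are clear, the drift is home and the arm is free. Handing in.

```bash
python3 -c "
from cell import arm
print(arm.sign_off())"
```

```text
the job is handed in; nothing more can be done
None
```

I handed the job in after about 68 s on the robot clock: three seized stubs driven out, the drift back upright in its block, and all seven hubs flat in the tray. I inferred that the stubs lie in the pan from the force drop and the open bores rather than seeing them there. The last hub shifted about 13 mm after release but still stood flat and within 55 mm of the tray centre.

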